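# Put the stacked test gear away in its foam trays

### The job

The test gear has been left piled up on the bench: take the stack apart piece by piece from the top down, laying each device straight into the foam tray cut to its size - chip-socket adapter, breakout box, bus interface, then load resistor. Shut the adapter's lid before it goes in, as it only fits its deep tray closed. Set everything down gently, flat on the bottom of its tray, without dropping it or tipping it over.

Things in the scene. Friction and masses are not known exactly. Their poses are not given: they have to be found in the camera images.
- resistor: Load resistor: long ribbed bare-aluminium block on a flange, a brass stud out of each end. Bottom of the stack, on the bench. 190 mm long over the studs (block 164), 34 high; block 60 wide (grip here), flange under it 68 wide, 5 high. About 0.5 kg. Origin: centre of its underside; x along its length, y across, z up.
- interface: Bus interface: blue metal box, a steel D-shaped socket in each grey end. Second from the bottom, lies on the resistor, roughly in line with it. 136 mm long over the sockets (box 122), 62 wide, 28 high, about 0.26 kg. Origin: centre of its underside; x along its length, y across, z up.
- breakout: Breakout box: plain cast-aluminium box, a red and a black socket on top at each end (3 mm high). Third from the bottom, lies on the interface. 104 mm long, 54 wide, 28 high, about 0.24 kg. Origin: centre of its underside; x along its length, y across, z up.
- adapter: Chip-socket adapter: small steel base with a black contact field and a grey hinged lid, open at the start. Top of the stack, on the breakout box. Base 66 mm long, 48 wide (grip here), 13 high; 23.5 high when shut; 0.23 kg. Origin: centre of the base's underside; x along its length towards the hinge, away from the robot within 0.45 rad at the start; z up.
- lid (a joint): Adapter lid angle (rad): 0 shut, 1.8 to 2.1 at the start (leaning back, away from the robot), stop at 2.3. Hinge axis along the adapter's y at x = +30, z = 13.5 mm. Lid 44 mm wide, 10 thick, reaching 60 mm from the hinge (+3 mm tab) to -x when shut. Slightly stiff: a push of about 0.2 N at the free edge moves it, standing it stays as left, below about 0.5 it falls shut. No catch.
- tray_resistor: Longest dark foam tray, for the resistor; fixed to the bench. Origin: centre of its underside; x along its length, y across, z up. Pocket 206 x 82 mm, centred, floor at z = 6 mm, rim at z = 24 mm; 230 x 110 mm outside. The middle 70 mm of both long sides is cut away down to the floor for the fingers. Device may lie either way round.
- tray_interface: Second longest dark foam tray, for the interface; fixed to the bench. Origin: centre of its underside; x along its length, y across, z up. Pocket 150 x 76 mm, centred, floor at z = 6 mm, rim at z = 24 mm; 174 x 104 mm outside. The middle 60 mm of both long sides is cut away down to the floor for the fingers. Device may lie either way round.
- tray_breakout: Third longest dark foam tray, for the breakout box; fixed to the bench. Origin: centre of its underside; x along its length, y across, z up. Pocket 118 x 68 mm, centred, floor at z = 6 mm, rim at z = 24 mm; 142 x 96 mm outside. The middle 56 mm of both long sides is cut away down to the floor for the fingers. Device may lie either way round.
- case_adapter: Shortest, deepest dark foam tray, for the adapter; fixed to the bench. Origin: centre of its underside; x along its length, y across, z up. Pocket 82 x 62 mm, centred, floor at z = 6 mm, rim at z = 42 mm; 106 x 90 mm outside. The middle 48 mm of both long sides is cut away down to the floor for the fingers. The shut adapter lies below the rim, either way round; an open lid strikes the end.

How it is judged:
On the way, in this order (a step that is already met when the one before it is completed fails the run):
1. the adapter is in its tray with its lid shut (horizontal distance between adapter and case_adapter below 0.014 m and z of adapter in the frame of case_adapter below 0.01 m and value of joint lid below 0.12 rad), for 0.2 s.
2. the breakout box is in its tray (horizontal distance between breakout and tray_breakout below 0.014 m and z of breakout in the frame of tray_breakout below 0.01 m), for 0.2 s.
3. the interface is in its tray (horizontal distance between interface and tray_interface below 0.014 m and z of interface in the frame of tray_interface below 0.01 m), for 0.2 s.
4. the resistor is in its tray (horizontal distance between resistor and tray_resistor below 0.014 m and z of resistor in the frame of tray_resistor below 0.01 m), for 0.2 s.
At the end, for the whole second after the job is handed in: Each of the four devices lies at rest in its own tray, on the pocket floor (underside 3 to 10 mm above the bench side of the tray), its centre within 14 mm of the tray's centre, level to 0.08 rad and in line with the tray to 0.3 rad either way round; the adapter's lid is shut to within 0.12 rad (all of step 1 and all of step 2 and all of step 3 and all of step 4 and z of resistor in the frame of tray_resistor above 0.003 m and angle between each of resistor, interface, breakout, adapter's own z axis and vertical below 0.08 rad and angle between the x axis of resistor and the x axis of tray_resistor, either way round below 0.3 rad and linear speed of each of resistor, interface, breakout, adapter below 0.02 m/s and angular speed of each of resistor, interface, breakout, adapter below 0.2 rad/s and z of interface in the frame of tray_interface above 0.003 m and angle between the x axis of interface and the x axis of tray_interface, either way round below 0.3 rad and z of breakout in the frame of tray_breakout above 0.003 m and angle between the x axis of breakout and the x axis of tray_breakout, either way round below 0.3 rad and z of adapter in the frame of case_adapter above 0.003 m and angle between the x axis of adapter and the x axis of case_adapter, either way round below 0.3 rad); the robot touches nothing.
It fails at once if a device is tipped over (angle between any of resistor, interface, breakout, adapter's own z axis and vertical above 0.7 rad).
It fails at once if a device is dropped into its tray (it falls in faster than 0.6 m/s, as from more than about 2 cm) ((linear speed of resistor above 0.6 m/s and horizontal distance between resistor and tray_resistor below 0.03 m and z of resistor in the frame of tray_resistor below 0.06 m) or (linear speed of interface above 0.6 m/s and horizontal distance between interface and tray_interface below 0.03 m and z of interface in the frame of tray_interface below 0.06 m) or (linear speed of breakout above 0.6 m/s and horizontal distance between breakout and tray_breakout below 0.03 m and z of breakout in the frame of tray_breakout below 0.06 m) or (linear speed of adapter above 0.6 m/s and horizontal distance between adapter and case_adapter below 0.03 m and z of adapter in the frame of case_adapter below 0.06 m)).
It also fails if it takes over 144 s, if anything falls off the work surface, if the arm or the gripper's body presses on something with over 40 N, if the wrist force passes 120 N, or if a joint passes its speed limit or range.

### The arm

A 6-joint arm with a two-finger parallel gripper is mounted at the origin on the work surface. World frame = base frame: x ahead of the robot, y to its left, z up, the work surface at z = 0. Lengths are in m, angles in rad, forces in N, time in s.
With the tool pointing down it reaches from about 0.25 to 0.725 m from the base axis. Payload 4 kg.
Tool frame: the origin (TCP) lies on the centre line of the jaws, within the pads' length; the fingertips stand 11 mm ahead of it and the grasp point (between the pads) lies 8 mm behind it; z points along the fingers, x is the direction in which the jaws open and shut, and the axes are right-handed (so a half turn about z gives the same grasp; the last joint's range is limited). The gripper opens to 85 mm and grips with 20 to 120 N. Pads are 22 mm wide; open, the fingers measure 114 mm over their backs; the gripper's body (76 mm by 85 mm) begins 54 mm behind the grasp point. The pads swing forward as they close: fully open they stand 13 mm farther back than shut.
Start: joints at [1.227, 0.241, 0.005, 1.335, 0, 1.571], TCP at [0.169, 0.471, 0.242] pointing down, gripper open.
Joint ranges: [-2.72, 2.72], [-1.05, 1.87], [-1.09, 1.28], [-1.99, 2.15], [-1.42, 1.44], [-3.14, 3.14]. Speed limits (rad/s): [2.79, 2.79, 3.14, 3.14, 3.14, 3.14].

### API

Orientations are given as a unit quaternion [x, y, z, w].
In Python, from workcell import bot, viewer, order gives the robot as it stands. The module is installed in compiled form; this text tells all that it offers.
- The arm moves only by the tool send_rows, never from a script. Its argument "increments" is a list that holds one entry, the list of rows, each a list of 4 numbers: the shift along the tool's x, y, z in m, then the turn about the tool's z in degrees. A call has exactly 8 rows; each row shifts and turns the pose as measured when the row begins, along the tool's axes as they then stand; what a row does not reach is not made up. A row lasts 1/10 s, in which the tool goes at most 50 mm and 8.59 degrees, less where a joint would pass 70% of its speed; a pose out of reach is approached as far as the arm can. A call is refused whole if a number of a shift passes 0.05 or a number of a turn 8.59, either way. A call with a gripper value outside its range is refused whole. "hand" is the closure, from -1 (fully open) to 1 (shut), so that 0 is half open, set as the call begins (left out, the last holds). The fingers move at their own pace and stop on an object; the grip force is fixed at half the most. Time passes only in rows, so rows that do not move let the fingers close, or fill a call up. It gives the time, the measured TCP pose, the force and the opening at its end, in the units of the state.
- bot.get_obs(): the state, without advancing time (a new reading comes with each control period).
- viewer.camera(name): name is "scene" or "top" or "wrist"; returns a dict with "image" (400x640x3 uint8, red, green, blue), "range_z" (400x640 float32, m along the optical axis (not along the pixel's ray), 0 where there is no reading), "camera_matrix" (3x3 intrinsics, pixels), "eye" and "rotation" of the camera in the world. Camera axes: x right, y down, z forward; pixel columns grow to the right and rows downward; lengths in m; the calibration is good to about 2 mm. A picture is of the moment at which its call begins.
- order.job_done(): hands the job in, once; it reports no verdict.
The state is a dict: "clock": time; "joint_pos": joint angles; "joint_vel": joint speeds; "tau": joint torques, N m; "eef_pos": TCP position; "tool_rot": TCP orientation; "ft_force": force on the tool from outside, world axes, zero at the start; "ft_torque": the same for the moment, N m; "grip_width": finger opening in m.
Only numpy, scipy, OpenCV 4.12 (cv2) and the standard library are available. Lean on these libraries where they do the work, as an engineer would, in place of code of your own. Each camera call takes 0.05 s, during which the arm holds its last target.

## Working session

There is one attempt and no reset: what is moved stays moved. The work goes in short steps, Python scripts to look and compute and a tool call to move; the robot and the scene stay as the last step left them, time stands still between calls to the robot, and variables do not carry over. Pictures are saved under pics/ and viewed, and the job is handed in when it is done.

Besides the shell and the picture viewer there is one more tool, called after "Request:" as name([rows], argument=value, ...), one row to a line, values as JSON. send_rows: Moves the arm, as the interface text tells. Its arguments: {"type":"object","properties":{"increments":{"type":"array","items":{"type":"array","items":{"type":"array","items":{"type":"number"}}}},"hand":{"type":"number"}},"required":["increments"]}

```bash
mkdir -p pics; ls
cat > h.py <<'E'
import numpy as np, cv2
from workcell import bot, viewer, order
def shot(name,fn):
    c=viewer.camera(name); cv2.imwrite('pics/'+fn+'.png',c['image'][:,:,::-1]); np.savez('pics/'+fn+'.npz',**c); return c
def cloud(c):
    z=c['range_z'];K=np.array(c['camera_matrix']);R=np.array(c['rotation']);
    if R.shape!=(3,3):
        from scipy.spatial.transform import Rotation as Ro; R=Ro.from_quat(R).as_matrix()
    v,u=np.mgrid[:z.shape[0],:z.shape[1]]
    p=np.stack([(u-K[0,2])/K[0,0]*z,(v-K[1,2])/K[1,1]*z,z],-1)
    P=p@R.T+np.array(c['eye']); P[z==0]=np.nan; return P
E
python3 - <<'E'
from h import *
print(bot.get_obs())
for n in ['scene','top','wrist']:
    c=shot(n,n+'0'); print(n,c['camera_matrix'],c['eye'],c['rotation'])
E
```

```text
pics
{'clock': 0.0, 'joint_pos': array([ 1.22699435e+00,  2.41410714e-01,  3.73193341e-03,  1.33519474e+00,
       -6.05745576e-06,  1.57084871e+00]), 'joint_vel': array([ 1.49013207e-03,  1.51274496e-03, -3.82712233e-04,  2.71381027e-03,
        1.04805521e-03,  8.32014757e-05]), 'tau': array([ 9.60558136e-04, -3.72315681e+01,  2.52409065e+01,  1.69762142e-02,
        1.05707450e-04,  3.53322726e-06]), 'eef_pos': array([0.16833269, 0.47017103, 0.241417  ]), 'tool_rot': array([ 8.17654228e-01,  5.75708680e-01, -8.47439215e-04,  6.00450932e-04]), 'ft_force': array([-0.36877369,  0.40391422,  0.32990796]), 'ft_torque': array([-0.00634477,  0.00241183,  0.00265752]), 'grip_width': 0.08550864509587462}
scene [[428.80016632   0.         318.48132398]
 [  0.         428.80016632 202.13515686]
 [  0.           0.           1.        ]] [ 1.00115821 -0.17634046  0.94351878] [ 0.79863642  0.54190774 -0.14549039 -0.21759693]
top [[465.28970732   0.         316.51548358]
 [  0.         465.28970732 195.81160603]
 [  0.           0.           1.        ]] [0.3229488  0.00878813 1.32272316] [-0.70273773  0.70678948 -0.06252948  0.05194584]
wrist [[329.84563466   0.         320.73658488]
 [  0.         329.84563466 200.99082279]
 [  0.           0.           1.        ]] [0.10124697 0.49462915 0.37250674] [0.80921125 0.57035397 0.08026551 0.11589199]
```

View pics/top0.png

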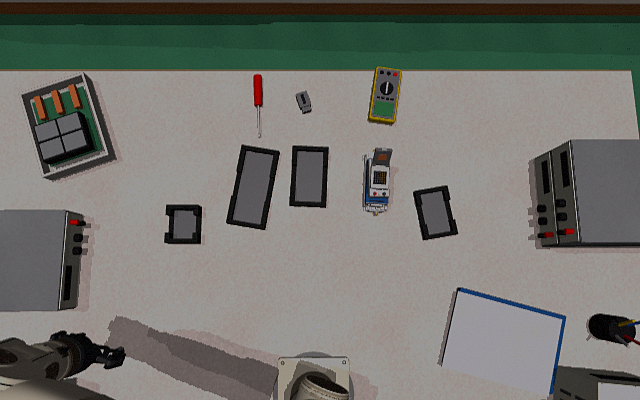

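View pics/scene0.png

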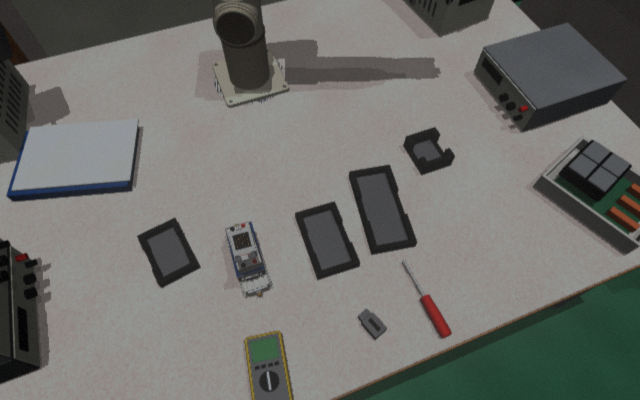

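View pics/wrist0.png

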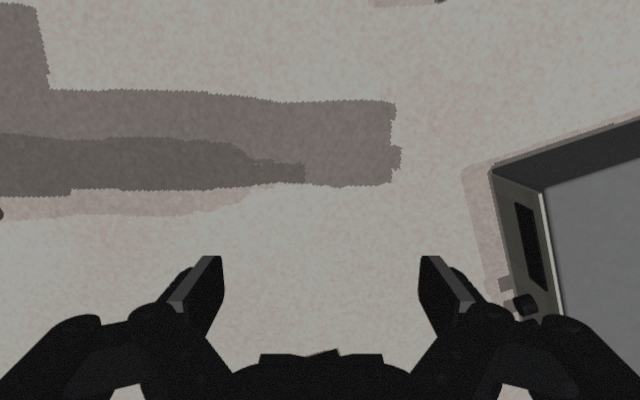

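The top view shows the adapter tray near (183,224), resistor tray (253,187), interface tray (309,176), breakout tray (435,212) and the stack at (377,180). The scene view agrees, with the stack at (247,258). The wrist view shows neither stack nor trays.

```bash
cat >> h.py <<'E'
from scipy.spatial.transform import Rotation as Ro
def ray(c,uv,zpl):
    K=np.array(c['camera_matrix']);R=Ro.from_quat(c['rotation']).as_matrix();e=np.array(c['eye'])
    uv=np.atleast_2d(uv).astype(float)
    d=np.c_[(uv[:,0]-K[0,2])/K[0,0],(uv[:,1]-K[1,2])/K[1,1],np.ones(len(uv))]@R.T
    return e+d*((zpl-e[2])/d[:,2])[:,None]
E
python3 - <<'E'
from h import *
for n in ['top0','scene0']:
    c=dict(np.load(f'pics/{n}.npz')); P=cloud(c); im=c['image']
    print(n,'bench z',np.nanmedian(P[...,2]), 'valid',np.mean(c['range_z']>0))
    m=((P[...,2]>0.012)&(P[...,2]<0.06)&(im.max(-1)<65)&(np.hypot(P[...,0],P[...,1])<0.75)&(P[...,0]>0.2)).astype('uint8')
    cs,_=cv2.findContours(m,cv2.RETR_EXTERNAL,cv2.CHAIN_APPROX_NONE)
    for k in cs:
        if cv2.contourArea(k)<150: continue
        q=k[:,0]; mm=np.zeros_like(m); cv2.drawContours(mm,[k],-1,1,-1)
        zs=P[...,2][(mm&m)>0]; zr=np.percentile(zs,80)
        W=ray(c,q,zr)[:,:2]
        r=cv2.minAreaRect((W*1000).astype('float32'))
        fl=P[...,2][(mm>0)&(m==0)]
        print(np.round(q.mean(0)),'rim z',np.round(np.percentile(zs,[50,80,95]),4),'floor',np.round(np.nanmedian(fl),4),'rect',np.round(r[0],1),np.round(r[1],1),round(r[2],1))
    # stack
    s=(P[...,2]>0.02)&(abs(P[...,0]-0.39)<0.2)&(abs(P[...,1]+0.16)<0.07)
    v,u=np.where(s); 
    if len(u): print('stack',u.min(),u.max(),v.min(),v.max(), np.nanmax(P[...,2][s]))
    b=im[max(0,v.min()-10):v.max()+10,max(0,u.min()-10):u.max()+10]
    cv2.imwrite(f'pics/{n}_crop.png',cv2.resize(b,None,fx=6,fy=6,interpolation=cv2.INTER_CUBIC)[:600,:800,::-1])
E
```

```text
top0 bench z -3.276934031204437e-05 valid 0.9960234375
[ 73. 278.] rim z [0.0375 0.0512 0.0578] floor 0.0449 rect [314.8 641.8] [ 28.5 163.9] 87.9
[182. 238.] rim z [0.0408 0.0431 0.0458] floor nan rect [419.7 358.6] [95.5 27.3] 89.7
[440. 231.] rim z [0.0232 0.0254 0.0281] floor nan rect [ 439.5 -353.7] [43.1 98.9] 9.5
[183. 209.] rim z [0.0402 0.0426 0.0448] floor nan rect [494.2 358.1] [94.8 27.9] 89.7
[247. 215.] rim z [0.0231 0.0254 0.0274] floor nan rect [492. 182.] [111.2  82.8] 78.4
[431. 193.] rim z [0.0228 0.0253 0.0274] floor nan rect [ 535.8 -337.9] [41.8 97.9] 9.5
[308. 198.] rim z [0.0234 0.0256 0.0274] floor nan rect [535.8  13.6] [103.7  58.2] 87.9
[310. 153.] rim z [0.0231 0.0254 0.0273] floor nan rect [652.3   7.7] [103.4  56.6] 86.1
[258. 158.] rim z [0.0231 0.0258 0.0281] floor nan rect [636.  156.6] [110.3  81.5] 80.0
stack 365 388 171 214 0.11052222066388606
scene0 bench z -0.0007132252589300836 valid 0.9959140625
[176. 270.] rim z [0.0225 0.0242 0.0256] floor nan rect [ 542.5 -341.2] [48.8 95.1] 9.6
[335. 263.] rim z [0.0226 0.0243 0.0256] floor nan rect [657.7
[... 193 characters left out ...]
 83.6] 80.0
[317. 215.] rim z [0.0223 0.0241 0.0256] floor nan rect [542.   9.] [104.3  60.9] 87.6
[ 72. 192.] rim z [0.0208 0.0261 0.0286] floor nan rect [ 246.5 -543.8] [299.8  29.7] 78.0
[372. 179.] rim z [0.022  0.0237 0.0253] floor nan rect [496.2 178.3] [110.9  84.4] 80.1
[435. 161.] rim z [0.0373 0.041  0.0426] floor nan rect [506.  351.6] [103.1  42.9] 89.4
[421. 138.] rim z [0.036  0.0408 0.0424] floor nan rect [430.5 352. ] [103.4  45.3] 89.5
[490.  81.] rim z [0.0386 0.0519 0.0584] floor 0.0604 rect [319.4 631.7] [ 44.5 174.2] 89.1
stack 226 259 222 259 0.10610451346754057<stdin>:14: RuntimeWarning: All-NaN slice encountered
  return np.nanmean(a, axis, out=out, keepdims=keepdims)
```

Run:
```python
from h import *
a=cv2.imread('pics/top0.png')[140:220,335:415]; b=cv2.imread('pics/scene0.png')[215:300,205:290]
cv2.imwrite('pics/crops.png',np.hstack([cv2.resize(a,(400,400),interpolation=2),cv2.resize(b,(400,400),interpolation=2)]))
c=dict(np.load('pics/top0.npz')); P=cloud(c)
for v in range(142,220,4): print(v,np.round(P[v,360:396:4].ravel().reshape(-1,3)[:,2]*1000).tolist(), np.round(P[v,377]*1000))
```

```text
142 [3.0, -1.0, 0.0, -1.0, 4.0, -1.0, -3.0, -3.0, -1.0] [ 698. -190.    3.]
146 [-1.0, 1.0, -2.0, -1.0, -3.0, 3.0, -3.0, -7.0, 0.0] [ 687. -191.   -3.]
150 [1.0, -2.0, -1.0, 4.0, 153.0, 156.0, 158.0, 157.0, -1.0] [ 633. -167.  157.]
154 [0.0, -4.0, 31.0, 32.0, 143.0, 147.0, 147.0, 142.0, -1.0] [ 627. -169.  139.]
158 [-2.0, 6.0, 60.0, 83.0, 133.0, 129.0, 134.0, 124.0, 2.0] [ 619. -171.  126.]
162 [-1.0, 1.0, 69.0, 102.0, 111.0, 116.0, 116.0, 115.0, 1.0] [ 611. -172.  114.]
166 [0.0, 3.0, 73.0, 100.0, 105.0, 103.0, 104.0, 107.0, 2.0] [ 604. -174.   99.]
170 [-1.0, 4.0, 72.0, 104.0, 103.0, 99.0, 100.0, 103.0, 4.0] [ 592. -173.  103.]
174 [0.0, 6.0, 72.0, 99.0, 106.0, 102.0, 103.0, 101.0, -1.0] [ 581. -173.  103.]
178 [-3.0, 9.0, 68.0, 104.0, 105.0, 99.0, 101.0, 100.0, -0.0] [ 570. -173.  103.]
182 [-2.0, 4.0, 71.0, 98.0, 107.0, 101.0, 101.0, 102.0, 2.0] [ 560. -173.   97.]
186 [-1.0, 3.0, 70.0, 101.0, 104.0, 101.0, 103.0, 92.0, 3.0] [ 549. -173.   98.]
190 [2.0, 8.0, 69.0, 91.0, 89.0, 90.0, 88.0, 87.0, -3.0] [ 541. -174.   85.]
194 [-0.0, 4.0, 76.0, 92.0, 90.0, 90.0, 92.0, 89.0, -1.0] [ 529. -173.   89.]
198 [1.0, 10.0, 61.0, 63.0, 61.0, 62.0, 64.0, 0.0, 3.0] [ 523. -177.   60.]
202 [-2.0, 8.0, 56.0, 59.0, 60.0, 57.0, 60.0, 2.0, -2.0] [ 511. -177.   61.]
206 [-4.0, 2.0, nan, 30.0, 37.0, 44.0, 36.0, 1.0, -1.0] [ 504. -180.   35.]
210 [4.0, 12.0, 13.0, 27.0, 26.0, 30.0, 30.0, -3.0, 1.0] [ 494. -181.   27.]
214 [-3.0, 2.0, -1.0, -2.0, 20.0, 3.0, -1.0, -4.0, 1.0] [ 482. -181.   26.]
218 [-4.0, -1.0, 1.0, 1.0, 2.0, 1.0, -0.0, 1.0, 0.0] [ 474. -184.    3.]
```

View pics/crops.png

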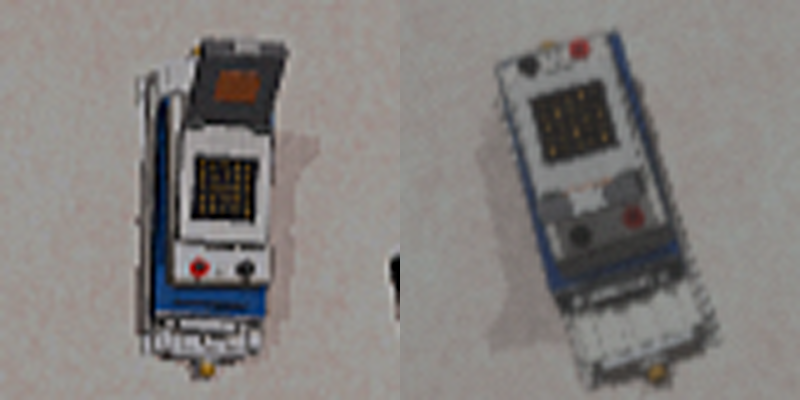

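Request:
send_rows([
  [[-0.03, 0.037, -0.005, 0], [-0.03, 0.037, -0.005, 0], [-0.03, 0.037, -0.005, 0], [-0.03, 0.037, -0.005, 0], [-0.03, 0.037, -0.005, 0], [-0.03, 0.037, -0.005, 0], [-0.03, 0.037, -0.005, 0], [-0.03, 0.037, -0.005, 0]],
])

```text
clock: 0.95
eef_pos: [0.3702, 0.1384, 0.2799]
tool_rot: [0.813, 0.582, -0.002, 0.001]
ft_force: [1.3, 1.0, 0.4]
grip_width: 0.0852
```

Request:
send_rows([
  [[-0.03, 0.037, -0.005, 0], [-0.03, 0.037, -0.005, 0], [-0.03, 0.037, -0.005, 0], [-0.03, 0.037, -0.005, 0], [-0.03, 0.037, -0.005, 0], [-0.03, 0.037, -0.005, 0], [-0.02, 0.02, -0.005, -6], [0, 0, -0.005, -6]],
])

```text
clock: 1.75
eef_pos: [0.5399, -0.1477, 0.3188]
tool_rot: [0.749, 0.663, -0.003, -0.0]
ft_force: [0.4, 0.5, 1.2]
grip_width: 0.0856
```

Run:
```python
from h import *
c=shot('wrist','w1'); print(c['eye'],c['rotation'],bot.get_obs()['eef_pos'])
```

```text
[ 0.46973253 -0.13836062  0.45004639] [0.74094013 0.65705162 0.09042292 0.10542569] [ 0.53967857 -0.1466618   0.31965298]
```

View pics/w1.png

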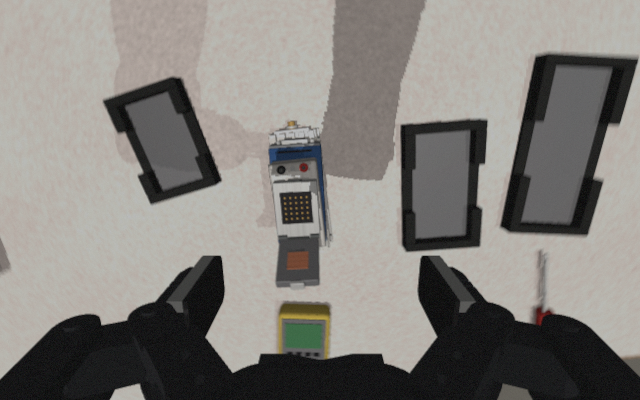

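The wrist view shows the adapter (contacts at 297,207), lid pointing down the picture (298,262), breakout tray (162,140), interface tray (443,185) and resistor tray (569,145).

```bash
cat >> h.py <<'E'
def dark_rects(c,zr,h0=0.012,near=None,thr=60):
    """outer hull of dark tray rims, rays cast to plane zr; merges pieces within one tray"""
    P=cloud(c); im=c['image']
    return P
def rect(W):
    r=cv2.minAreaRect((np.asarray(W)[:,:2]*1000).astype('float32'))
    b=cv2.boxPoints(r); e=b[1]-b[0]; f=b[2]-b[1]
    L=e if np.hypot(*e)>np.hypot(*f) else f
    return np.round(r[0],1),np.round(sorted([np.hypot(*e),np.hypot(*f)]),1),round(np.degrees(np.arctan2(L[1],L[0]))%180,1)
E
python3 - <<'E'
from h import *
rg={'breakout':((.40,.60),(-.42,-.27),.024),'interface':((.49,.70),(-.06,.08),.024),'resistor':((.43,.70),(.09,.25),.024),'case':((.39,.54),(.29,.43),.042)}
for n in ['top0','scene0','w1']:
    c=dict(np.load(f'pics/{n}.npz')); P=cloud(c); im=c['image'].astype(int)
    for k,(xr,yr,zr) in rg.items():
        W=ray(c,np.stack(np.meshgrid(np.arange(640),np.arange(400)),-1).reshape(-1,2),zr).reshape(400,640,3)
        reg=(W[...,0]>xr[0])&(W[...,0]<xr[1])&(W[...,1]>yr[0])&(W[...,1]<yr[1])
        rim=reg&(abs(P[...,2]-zr)<0.006)
        rim=cv2.morphologyEx(rim.astype('uint8'),cv2.MORPH_OPEN,np.ones((3,3)))>0
        # floor: smooth gray
        fl=reg&(abs(P[...,2]-.006)<.005)&(im.max(-1)<125)&(im.min(-1)>60)
        fl=cv2.morphologyEx(fl.astype('uint8'),cv2.MORPH_OPEN,np.ones((5,5)))>0
        if rim.sum()<50: continue
        print(n,k,rect(W[rim]),'z',np.round(np.median(P[rim][:,2]),4), 'floor z',np.round(np.median(P[fl][:,2]),4) if fl.sum() else None,fl.sum())
E
```

```text
top0 breakout (array([ 488.8, -347.7]), array([ 96.5, 141.9], dtype=float32), np.float32(9.6)) z 0.0235 floor z 0.0057 556
top0 interface (array([595.8,  10.7]), array([103.2, 174.2], dtype=float32), np.float32(177.7)) z 0.0235 floor z 0.0057 626
top0 resistor (array([565.3, 169.5]), array([110.5, 229.8], dtype=float32), np.float32(169.9)) z 0.0235 floor z 0.0057 1044
top0 case (array([458.5, 361.6]), array([ 90., 105.], dtype=float32), np.float32(179.7)) z 0.0414 floor z 0.0056 375
scene0 breakout (array([ 492.1, -350.8]), array([ 95.1, 144.1], dtype=float32), np.float32(9.7)) z 0.023 floor z 0.0052 1061
scene0 interface (array([598.7,   7.1]), array([104.1, 175.4], dtype=float32), np.float32(177.0)) z 0.0229 floor z 0.0051 1540
scene0 resistor (array([568.1, 166.5]), array([110.5, 230.9], dtype=float32), np.float32(170.0)) z 0.0225 floor z 0.0049 1958
scene0 case (array([461.9, 358. ]), array([ 91.4, 108.3], dtype=float32), np.float32(179.9)) z 0.0404 floor z 0.0047 276
w1 breakout (array([ 487.8, -348.2]), array([ 97.6, 141.2], dtype=float32), np.float32(9.8)) z 0.0232 floor z 0.0054 4184
w1 interface (array([594. ,   8.4]), array([103.7, 173.4], dtype=float32), np.float32(177.1)) z 0.023 floor z 0.0053 5567
w1 resistor (array([563.4, 166.4]), array([112.9, 228.6], dtype=float32), np.float32(170.0)) z 0.0228 floor z 0.0052 8647
```

Tray sizes, rim and floor heights agree with the text, and the three views agree to about 4 mm. Next the adapter and lid.

```bash
python3 - <<'E'
from h import *
for n in ['w1','top0','scene0']:
    c=dict(np.load(f'pics/{n}.npz')); P=cloud(c); im=c['image'].astype(int)
    reg=(abs(P[...,0]-.575)<.09)&(abs(P[...,1]+.17)<.06)
    z=P[...,2]
    def M(a,b): 
        m=(reg&(z>a)&(z<b)).astype('uint8'); return cv2.morphologyEx(m,cv2.MORPH_OPEN,np.ones((3,3)))>0
    for nm,a,b,zz in [('adapter',.0965,.108,.103),('breakout',.083,.0955,.090),('interf',.055,.067,.062),('res',.028,.04,.034)]:
        m=M(a,b); 
        if m.sum()>10: print(n,nm,m.sum(),rect(P[m]),'z',np.median(z[m]).round(4))
    m=M(.118,.2); 
    if m.sum()>20:
        p=P[m]; print('lid rect',rect(p),'zmax',p[:,2].max().round(4), 'tip',p[p[:,2]>p[:,2].max()-.008].mean(0).round(4),'base',p[p[:,2]<.125].mean(0).round(4))
        q=p-p.mean(0); nrm=np.linalg.svd(q)[2][2]; print('normal',nrm.round(3),'at',p.mean(0).round(4))
E
python3 - <<'E'
import cv2
a=cv2.imread('pics/w1.png')[110:300,230:370]
cv2.imwrite('pics/w1c.png',cv2.resize(a,None,fx=3,fy=3,interpolation=2))
E
```

```text
w1 adapter 2570 (array([ 574.6, -180.5]), array([48.1, 67.4], dtype=float32), np.float32(176.1)) z 0.1026
w1 breakout 1157 (array([ 574.7, -180.2]), array([ 54.4, 103.2], dtype=float32), np.float32(179.1)) z 0.0891
w1 interf 1004 (array([ 551.2, -179.4]), array([61.8, 89.1], dtype=float32), np.float32(176.3)) z 0.0611
w1 res 451 (array([ 576.6, -181. ]), array([ 54.9, 171.1], dtype=float32), np.float32(179.7)) z 0.0318
lid rect (array([ 626.5, -184. ]), array([28.4, 44.1], dtype=float32), np.float32(85.8)) zmax 0.1607 tip [ 0.6327 -0.1841  0.156 ] base [ 0.6141 -0.1835  0.1215]
normal [ 0.872 -0.068 -0.485] at [ 0.6242 -0.1835  0.142 ]
top0 adapter 398 (array([ 575.5, -179.8]), array([46.5, 66.8], dtype=float32), np.float32(178.1)) z 0.1027
top0 breakout 162 (array([ 576.9, -179. ]), array([ 52.1, 105.1], dtype=float32), np.float32(178.7)) z 0.0895
top0 interf 154 (array([ 516.3, -175.6]), array([21.5, 59.2], dtype=float32), np.float32(87.0)) z 0.0616
top0 res 74 (array([ 576.2, -174.6]), array([ 31.6, 169. ], dtype=float32), np.float32(11.6)) z 0.0324
lid rect (array([ 627.9, -183.1
[... 201 characters left out ...]
ter 577 (array([ 574.8, -181.5]), array([47.9, 66.5], dtype=float32), np.float32(175.7)) z 0.1024
scene0 breakout 301 (array([ 578.5, -181.7]), array([ 53.8, 104.7], dtype=float32), np.float32(178.9)) z 0.0893
scene0 interf 128 (array([ 631.2, -186.6]), array([13.2, 59.9], dtype=float32), np.float32(78.7)) z 0.0607
scene0 res 261 (array([ 649.4, -182.8]), array([29.2, 55.1], dtype=float32), np.float32(88.4)) z 0.0317
lid rect (array([ 634.4, -185.3]), array([18.7, 42.4], dtype=float32), np.float32(78.6)) zmax 0.163 tip [ 0.6371 -0.1865  0.1574] base [nan nan nan]
normal [ 0.779 -0.063 -0.623] at [ 0.637  -0.186   0.1556]<stdin>:13: RuntimeWarning: Mean of empty slice.
  ret = um.true_divide(
```

View pics/w1c.png

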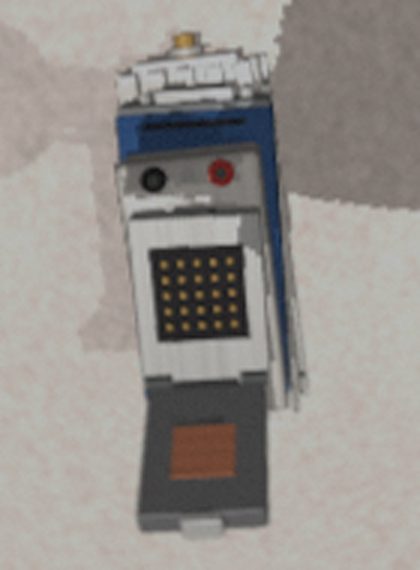

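Adapter base centre is (575, -180.5) mm with yaw -4°, its top at 103 mm. The lid angle is about 2.08 and the trays fit the given sizes. Plan: closed fingers behind the lid, then sweep toward the robot.

```bash
cat >> h.py <<'E'
def go(x,y,z,psi):
    o=bot.get_obs(); p=o['eef_pos']; R=Ro.from_quat(o['tool_rot']).as_matrix()
    d=R.T@(np.array([x,y,z])-p); cur=np.degrees(np.arctan2(R[1,0],R[0,0]))
    print('at',p.round(4),'psi',cur.round(2),'-> delta tool mm',(d*1000).round(1),'turn',round(-(psi-cur),2),'tilt',R[:,2].round(3),'F',o['ft_force'].round(1),'w',round(o['grip_width'],4),'t',o['clock'],'j6',o['joint_pos'].round(2))
E
python3 -c "
from h import *
go(.668,-.187,.151,86)"
```

```text
at [ 0.5397 -0.1467  0.3197] psi 83.27 -> delta tool mm [-24.4 132.7 168.3] turn -2.73 tilt [-0.004 -0.003 -1.   ] F [-0.3  0.1  1.1] w 0.0851 t 1.8 j6 [-0.26  0.35  0.35  1.58 -0.   -0.15]
```

Request:
send_rows([
  [[-0.006, 0.033, 0.005, 0], [-0.006, 0.033, 0.01, 0], [-0.006, 0.033, 0.01, -2.7], [-0.006, 0.033, 0.01, 0], [0, 0, 0.03, 0], [0, 0, 0.03, 0], [0, 0, 0.02, 0], [0, 0, 0, 0]],
], hand=1)

```text
clock: 2.6
eef_pos: [0.6727, -0.1834, 0.1941]
tool_rot: [0.735, 0.678, -0.004, -0.003]
ft_force: [-0.4, 0.2, -0.4]
grip_width: -0.0002
```

```bash
python3 -c "
from h import *
go(.668,-.187,.151,86); shot('wrist','w2'); shot('scene','s2')"
```

```text
at [ 0.6727 -0.1834  0.1941] psi 85.4 -> delta tool mm [-3.9 -4.1 43.1] turn -0.6 tilt [-0.009 -0.001 -1.   ] F [-0.4  0.2 -0.4] w -0.0002 t 2.6 j6 [-0.26  0.68  0.57  1.47 -0.   -0.18]
```

View pics/s2.png

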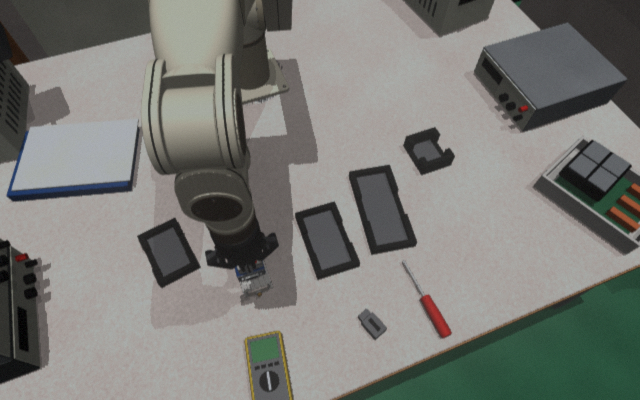

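The scene view shows the fingers behind the lid near (250,265), hiding most of the adapter. Lowering, then sweeping toward the robot.

Request:
send_rows([
  [[-0.004, 0, 0.015, -0.6], [0, 0, 0.015, 0], [0, 0, 0.012, 0], [0, 0, 0, 0], [0, -0.008, 0, 0], [0, -0.01, 0, 0], [0, -0.01, 0, 0], [0, -0.01, 0, 0]],
])

```text
clock: 3.5
eef_pos: [0.6422, -0.1855, 0.171]
tool_rot: [0.731, 0.682, 0.005, 0.01]
ft_force: [0.3, -0.3, 0.3]
grip_width: -0.0001
```

```bash
python3 -c "
from h import *
go(.560,-.18,.151,86); shot('wrist','w3')"
```

```text
at [ 0.6422 -0.1855  0.171 ] psi 85.98 -> delta tool mm [ -0.1 -82.8  18.2] turn -0.02 tilt [ 0.021 -0.009 -1.   ] F [ 0.3 -0.3  0.3] w -0.0001 t 3.5 j6 [-0.28  0.6   0.36  1.31 -0.   -0.21]
```

View pics/w3.png

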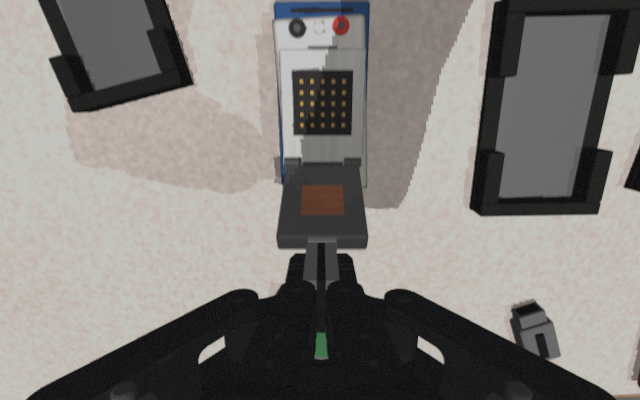

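Request:
send_rows([
  [[0, 0.012, 0, 0], [0, 0.012, 0, 0], [0, 0, 0.01, 0], [0, 0, 0.01, 0], [0, 0, 0.01, 0], [0, 0, 0.0, 0], [0, 0, 0, 0], [0, 0, 0, 0]],
])

```text
clock: 4.35
eef_pos: [0.6663, -0.1877, 0.1455]
tool_rot: [0.732, 0.681, 0.006, 0.013]
ft_force: [0.4, 0.6, -0.0]
grip_width: -0.0001
```

```bash
python3 -c "
from h import *
go(.560,-.18,.151,86); shot('wrist','w4')"
```

```text
at [ 0.6663 -0.1877  0.1455] psi 85.88 -> delta tool mm [  -0.  -106.4   -8.4] turn -0.12 tilt [ 0.026 -0.011 -1.   ] F [ 0.4  0.6 -0. ] w -0.0001 t 4.35 j6 [-0.27  0.66  0.4   1.28 -0.   -0.2 ]
```

View pics/w4.png

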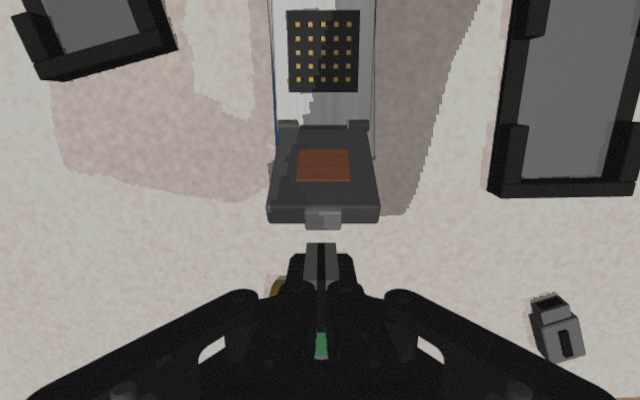

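Request:
send_rows([
  [[0, -0.012, 0, 0], [0, -0.012, 0, 0], [0, -0.01, 0, 0], [0, -0.01, 0, 0], [0, -0.01, 0, 0], [0, -0.01, 0, 0], [0, -0.01, 0, 0], [0, 0, 0, 0]],
])

```text
clock: 5.2
eef_pos: [0.5925, -0.1829, 0.1477]
tool_rot: [0.732, 0.681, 0.008, 0.017]
ft_force: [-0.1, 0.2, -1.4]
grip_width: 0.0002
```

```bash
python3 -c "
from h import *
go(.560,-.18,.151,86); shot('wrist','w5')"
```

```text
at [ 0.5925 -0.1829  0.1477] psi 85.88 -> delta tool mm [  0.6 -32.5  -4.5] turn -0.12 tilt [ 0.035 -0.013 -0.999] F [-0.1  0.2 -1.4] w 0.0002 t 5.2 j6 [-0.3   0.5   0.14  1.17 -0.   -0.23]
```

View pics/w5.png

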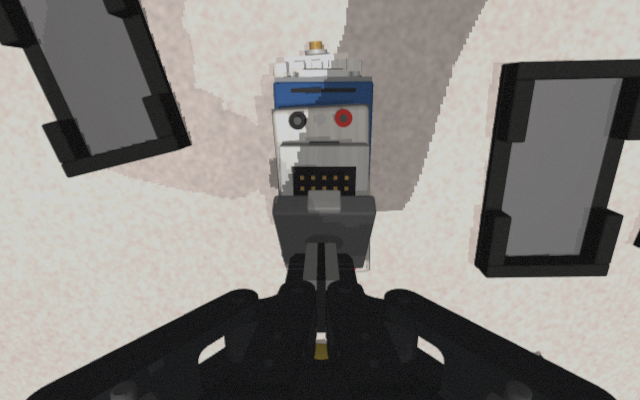

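The lid (now at 323,230) is past vertical and following the fingers. Continuing with a slight drop.

Request:
send_rows([
  [[0, -0.01, 0.0, 0], [0, -0.01, 0.0, 0], [0, -0.01, 0.002, 0], [0, -0.01, 0.002, 0], [0, -0.008, 0.004, 0], [0, -0.006, 0.004, 0], [0, 0, 0, 0], [0, 0, 0, 0]],
])

```text
clock: 6.05
eef_pos: [0.5413, -0.1798, 0.1345]
tool_rot: [0.732, 0.681, 0.011, 0.02]
ft_force: [1.0, 0.2, -0.3]
grip_width: 0.0002
```

```bash
python3 -c "
from h import *
go(.560,-.18,.151,86); shot('wrist','w6')"
```

```text
at [ 0.5413 -0.1798  0.1345] psi 85.92 -> delta tool mm [  0.9  19.4 -15.7] turn -0.08 tilt [ 0.043 -0.015 -0.999] F [ 1.   0.2 -0.3] w 0.0002 t 6.05 j6 [-0.32  0.41 -0.04  1.07 -0.   -0.25]
```

View pics/w6.png

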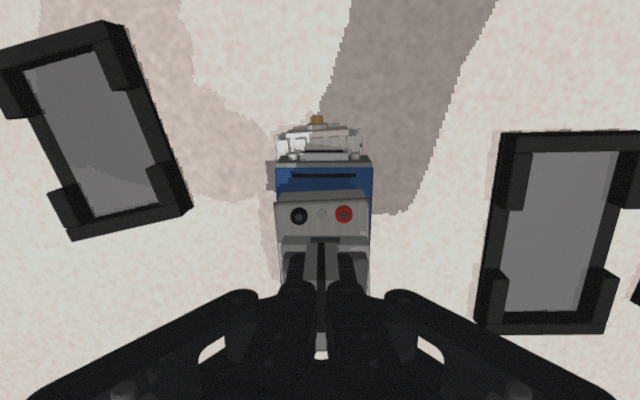

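Request:
send_rows([
  [[0, 0, -0.02, 0], [0, 0, -0.03, 0], [0, 0, -0.03, 0], [0, 0, -0.03, 0], [0, 0, -0.02, 0], [0, 0.01, 0, 0], [0, 0.01, 0, 0], [0, 0, 0, 0]],
], hand=-1)

```text
clock: 6.9
eef_pos: [0.5594, -0.1795, 0.2717]
tool_rot: [0.731, 0.682, 0.012, 0.022]
ft_force: [-0.5, -1.2, -0.2]
grip_width: 0.0854
```

```bash
python3 -c "
from h import *
go(.575,-.1805,.12,86); c=shot('wrist','w7')
P=cloud(c);z=P[...,2];reg=(abs(P[...,0]-.575)<.09)&(abs(P[...,1]+.18)<.06)
for a,b in [(.108,.118),(.0965,.107),(.083,.0955)]:
    m=(reg&(z>a)&(z<b)).astype('uint8');m=cv2.morphologyEx(m,cv2.MORPH_OPEN,np.ones((3,3)))>0
    if m.sum()>10: print(a,m.sum(),rect(P[m]),np.median(z[m]).round(4))
"
```

```text
at [ 0.5594 -0.1795  0.2717] psi 85.97 -> delta tool mm [  2.    8.5 152.3] turn -0.03 tilt [ 0.046 -0.016 -0.999] F [-0.5 -1.2 -0.2] w 0.0854 t 6.9 j6 [-0.31  0.37  0.26  1.41 -0.   -0.24]
0.108 3013 (array([ 574.8, -180.5]), array([43.9, 65.8], dtype=float32), np.float32(176.2)) 0.1128
0.0965 250 (array([ 544.1, -178.4]), array([ 6.1, 47.8], dtype=float32), np.float32(86.3)) 0.1018
0.083 1892 (array([ 575.4, -180.4]), array([ 54.6, 104.3], dtype=float32), np.float32(179.0)) 0.0894
```

View pics/w7.png

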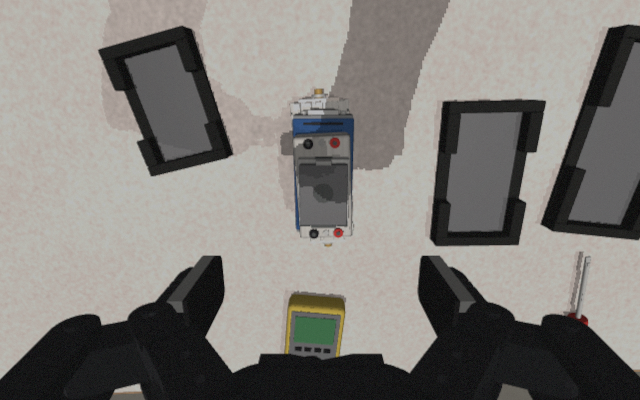

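Lid is shut: flat top at 112.8 mm (113.5 expected) and the adapter has not moved. The tool tilt has been creeping up, so I'm checking with still rows whether it drifts on its own.

Request:
send_rows([
  [[0, 0, 0, 0], [0, 0, 0, 0], [0, 0, 0, 0], [0, 0, 0, 0], [0, 0, 0, 0], [0, 0, 0, 0], [0, 0, 0, 0], [0, 0, 0, 0]],
])

```text
clock: 7.75
eef_pos: [0.5567, -0.1791, 0.27]
tool_rot: [0.731, 0.682, 0.01, 0.019]
ft_force: [0.4, 0.4, -0.4]
grip_width: 0.0855
```

```bash
python3 -c "
from h import *
go(.575,-.1805,.12,86)"
```

```text
at [ 0.5567 -0.1791  0.27  ] psi 85.95 -> delta tool mm [  1.6  12.  150.7] turn -0.05 tilt [ 0.041 -0.014 -0.999] F [ 0.4  0.4 -0.4] w 0.0855 t 7.75 j6 [-0.31  0.37  0.25  1.41 -0.   -0.24]
```

Run:
```python
from h import *
# finger geometry in tool frame from wrist depth; obs pose equals those printed
poses={'w7':([.5594,-.1795,.2717],None),'w6':([.5413,-.1798,.1345],None),'w1':([.53968,-.14666,.31965],None)}
for n,(p,_) in poses.items():
    c=dict(np.load(f'pics/{n}.npz')); 
    # tool frame from camera rotation: use known relation from w0 (start): R_tc const
    c0=dict(np.load('pics/wrist0.npz'))
    Rt0=Ro.from_quat([.817654,.575709,-.000847,.00060]); Rc0=Ro.from_quat(c0['rotation'])
    Rtc=Rt0.inv()*Rc0; tc=Rt0.inv().apply(c0['eye']-np.array([.16833,.47017,.24142]))
    Rt=Ro.from_quat(c['rotation'])*Rtc.inv(); t=c['eye']-Rt.apply(tc)
    P=cloud(c).reshape(-1,3); q=Rt.inv().apply(P-t)
    m=np.isfinite(q).all(1)&(abs(q[:,0])<.07)&(abs(q[:,1])<.02)&(q[:,2]>-.05)&(q[:,2]<.03)
    q=q[m]; print(n,'tcp est',t.round(4),p,m.sum(),'z pctl',np.percentile(q[:,2],[90,98,100]).round(4),'x',np.percentile(abs(q[:,0]),[0,2,50,100]).round(4),'y',np.percentile(q[:,1],[1,99]).round(4))
    for zz in np.arange(-.04,.02,.006):
        s=q[abs(q[:,2]-zz)<.003]
        if len(s)>3: print('  z',zz.round(3),len(s),'|x|',abs(s[:,0]).min().round(4),abs(s[:,0]).max().round(4),'y',s[:,1].min().round(4),s[:,1].max().round(4))
```

```text
w7 tcp est [ 0.5594 -0.1794  0.2717] [0.5594, -0.1795, 0.2717] 8601 z pctl [-0.0106 -0.0046 -0.0011] x [0.0398 0.0423 0.0444 0.07  ] y [-0.0144  0.0094]
  z -0.04 986 |x| 0.042 0.0607 y -0.0137 -0.0015
  z -0.034 998 |x| 0.0417 0.0566 y -0.0126 0.0051
  z -0.028 1222 |x| 0.0419 0.0566 y -0.0125 0.0107
  z -0.022 1092 |x| 0.042 0.0567 y -0.0125 0.0107
  z -0.016 954 |x| 0.042 0.0566 y -0.0126 0.011
  z -0.01 785 |x| 0.0421 0.0563 y -0.0125 0.0106
  z -0.004 394 |x| 0.0422 0.0492 y -0.0119 0.0104
w6 tcp est [ 0.5413 -0.1797  0.1344] [0.5413, -0.1798, 0.1345] 13712 z pctl [-0.0057  0.0228  0.0299] x [0.0001 0.0006 0.0204 0.043 ] y [-0.0144  0.0123]
  z -0.04 2834 |x| 0.0021 0.0364 y -0.0151 0.0102
  z -0.034 1662 |x| 0.0015 0.0328 y -0.0151 0.0109
  z -0.028 832 |x| 0.0001 0.0218 y -0.014 0.0102
  z -0.022 328 |x| 0.0001 0.0134 y -0.0126 0.0108
  z -0.016 492 |x| 0.0001 0.0136 y -0.0126 -0.0069
  z -0.01 431 |x| 0.0001 0.0136 y -0.0124 -0.0065
  z -0.004 404 |x| 0.0002 0.0137 y -0.0125 -0.0067
  z 0.002 314 |x| 0.0002 0.0136 y -0.0123 -0.0069
  z 0.008 89 |x| 0.0002 0.012 y -0.0123 -0.0071
w1 tcp est [ 0.54   -0.1476  0.3187] [0.53968, -0.14666, 0.31965] 8594 z pctl [-0.0108 -0.0045 -0.0008] x [0.0393 0.0423 0.0444 0.0699] y [-0.0144  0.0095]
  z -0.04 1000 |x| 0.0421 0.0629 y -0.0136 -0.0016
  z -0.034 984 |x| 0.042 0.0563 y -0.0126 0.0059
  z -0.028 1217 |x| 0.042 0.0566 y -0.0128 0.0104
  z -0.022 1096 |x| 0.0421 0.0565 y -0.0125 0.0112
  z -0.016 948 |x| 0.0422 0.0566 y -0.0126 0.0107
  z -0.01 768 |x| 0.042 0.0566 y -0.0125 0.0107
  z -0.004 408 |x| 0.0422 0.0495 y -0.0122 0.0101
```

Finger geometry: open, the tips sit about 2 mm behind the TCP and closed about 11 mm ahead. Descending over the adapter in two stages.

Request:
send_rows([
  [[0.002, 0.012, 0.02, 0], [0, 0, 0.03, 0], [0, 0, 0.03, 0], [0, 0, 0.025, 0], [0, 0, 0.02, 0], [0, 0, 0.01, 0], [0, 0, 0, 0], [0, 0, 0, 0]],
])

```text
clock: 8.55
eef_pos: [0.5774, -0.1807, 0.134]
tool_rot: [0.731, 0.682, 0.012, 0.022]
ft_force: [-0.3, 0.4, -0.1]
grip_width: 0.0854
```

```bash
python3 -c "
from h import *
go(.575,-.1805,.100,86)"
```

```text
at [ 0.5774 -0.1807  0.134 ] psi 85.94 -> delta tool mm [ 0.5 -4.  33.8] turn -0.06 tilt [ 0.048 -0.016 -0.999] F [-0.3  0.4 -0.1] w 0.0854 t 8.55 j6 [-0.3   0.47  0.05  1.1  -0.   -0.23]
```

Request:
send_rows([
  [[0, -0.002, 0.01, 0], [0, -0.002, 0.01, 0], [0, 0, 0.008, 0], [0, 0, 0.005, 0], [0, 0, 0.002, 0], [0, 0, 0, 0], [0, 0, 0, 0], [0, 0, 0, 0]],
])

```text
clock: 9.35
eef_pos: [0.5772, -0.1818, 0.0996]
tool_rot: [0.731, 0.681, 0.014, 0.025]
ft_force: [0.2, -0.3, 0.5]
grip_width: 0.0853
```

```bash
python3 -c "
from h import *
go(.575,-.1805,.100,86);shot('wrist','w8')"
```

```text
at [ 0.5772 -0.1818  0.0996] psi 85.93 -> delta tool mm [ 1.1 -2.3 -0.5] turn -0.07 tilt [ 0.054 -0.018 -0.998] F [ 0.2 -0.3  0.5] w 0.0853 t 9.35 j6 [-0.3   0.5  -0.    1.01 -0.   -0.23]
```

View pics/w8.png

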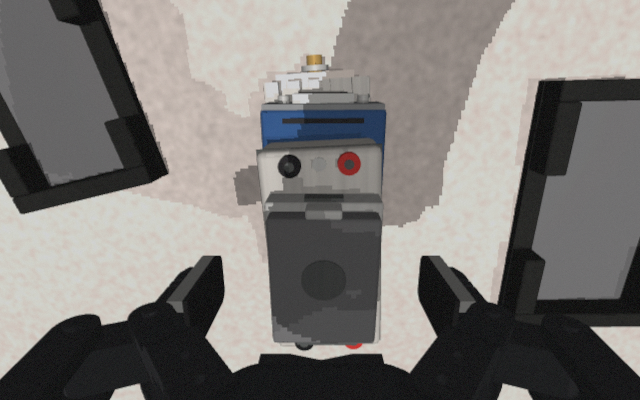

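Request:
send_rows([
  [[0, 0, 0, 0], [0, 0, 0, 0], [0, 0, 0, 0], [0, 0, 0, 0], [0, 0, 0, 0], [0, 0, 0, 0], [0, 0, 0, 0], [0, 0, 0, 0]],
], hand=1)

```text
clock: 10.2
eef_pos: [0.5778, -0.1817, 0.101]
tool_rot: [0.731, 0.681, 0.014, 0.026]
ft_force: [-1.3, -0.1, 0.9]
grip_width: 0.0463
```

```bash
python3 -c "
from h import *
go(.575,-.1805,.100,86);shot('wrist','w9')"
```

```text
at [ 0.5778 -0.1817  0.101 ] psi 85.94 -> delta tool mm [ 1.  -2.9  0.8] turn -0.06 tilt [ 0.056 -0.018 -0.998] F [-1.3 -0.1  0.9] w 0.0463 t 10.2 j6 [-0.3   0.5  -0.    1.01 -0.   -0.23]
```

View pics/w9.png

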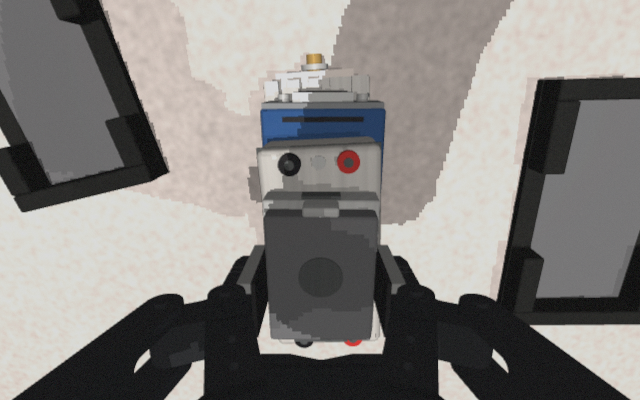

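Request:
send_rows([
  [[0, 0, -0.005, 0], [0, 0, -0.01, 0], [0, 0, -0.015, 0], [0, 0, -0.02, 0], [0, 0, -0.02, 0], [0, 0, -0.01, 0], [0, 0, 0, 0], [0, 0, 0, 0]],
])

```text
clock: 11.05
eef_pos: [0.5712, -0.1797, 0.1839]
tool_rot: [0.731, 0.681, 0.013, 0.024]
ft_force: [-0.4, -0.2, -2.1]
grip_width: 0.0465
```

```bash
python3 -c "
from h import *
go(.46,.36,.20,90);shot('wrist','w10');shot('top','t10')"
```

```text
at [ 0.5712 -0.1797  0.1839] psi 85.94 -> delta tool mm [ 530.2 -147.8  -30.9] turn -4.06 tilt [ 0.051 -0.017 -0.999] F [-0.4 -0.2 -2.1] w 0.0465 t 11.05 j6 [-0.3   0.42  0.11  1.2  -0.   -0.23]
```

View pics/w10.png

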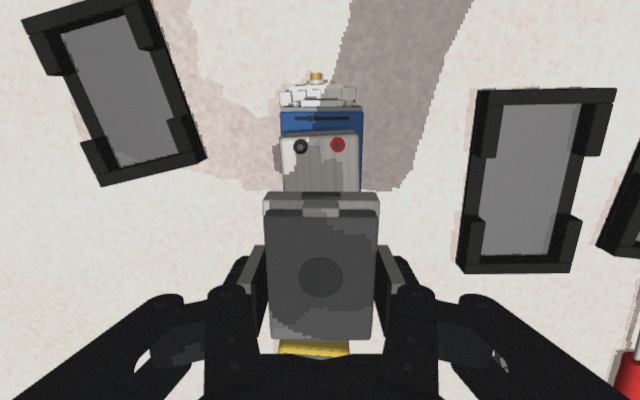

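Request:
send_rows([
  [[0.02, -0.006, -0.004, 0], [0.04, -0.011, -0.004, -1], [0.045, -0.012, -0.004, -1], [0.045, -0.012, -0.004, -1], [0.045, -0.012, -0.004, -1], [0.045, -0.012, 0, 0], [0.045, -0.012, 0, 0], [0.045, -0.012, 0, 0]],
])

```text
clock: 11.95
eef_pos: [0.4866, 0.1577, 0.1852]
tool_rot: [0.711, 0.703, 0.007, 0.02]
ft_force: [0.4, 0.0, -2.0]
grip_width: 0.0459
```

```bash
python3 -c "
from h import *
go(.463,.36,.20,90)"
```

```text
at [0.4866 0.1577 0.1852] psi 89.29 -> delta tool mm [201.7 -25.3 -19.4] turn -0.71 tilt [ 0.038 -0.018 -0.999] F [ 0.4  0.  -2. ] w 0.0459 t 11.95 j6 [ 0.33  0.27 -0.11  1.16 -0.03  0.34]
```

Request:
send_rows([
  [[0.045, -0.006, 0, 0], [0.045, -0.006, 0, 0], [0.045, -0.006, 0, 0], [0.035, -0.005, 0, -0.7], [0.015, 0, 0, 0], [0, 0, 0, 0], [0, 0, 0, 0], [0, 0, 0, 0]],
])

```text
clock: 12.75
eef_pos: [0.4576, 0.3527, 0.1722]
tool_rot: [0.704, 0.71, 0.0, 0.019]
ft_force: [-0.1, 0.3, -1.7]
grip_width: 0.0461
```

```bash
python3 -c "
from h import *
go(.463,.36,.10,90);c=shot('wrist','w11')
P=cloud(c);z=P[...,2]
reg=(P[...,0]>.37)&(P[...,0]<.56)&(P[...,1]>.26)&(P[...,1]<.46)
zr=.042
m=reg&(abs(z-zr)<.006);m=cv2.morphologyEx(m.astype('uint8'),cv2.MORPH_OPEN,np.ones((3,3)))>0
print(rect(P[m]),np.median(z[m]))
"
```

```text
at [0.4576 0.3527 0.1722] psi 90.5 -> delta tool mm [ 9.2  3.6 72.1] turn 0.5 tilt [ 0.027 -0.026 -0.999] F [-0.1  0.3 -1.7] w 0.0461 t 12.75 j6 [ 0.68  0.43  0.08  1.22 -0.04  0.67]
(array([453.6, 361.5]), array([90. , 98.8], dtype=float32), np.float32(179.9)) 0.041191824121412535
```

View pics/w11.png

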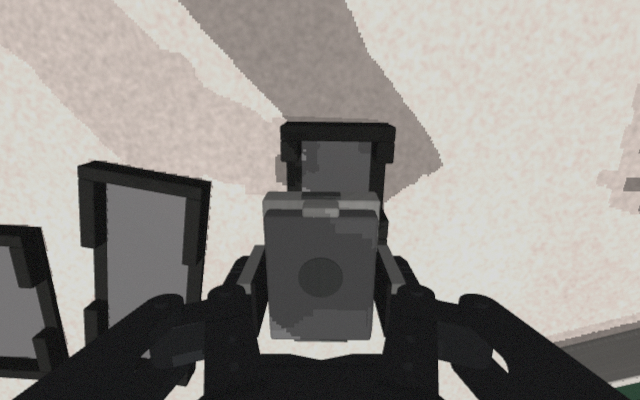

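Adapter level between the jaws, tray directly below at (337,160). Tray y measured at 361 here; near edge gives x of 457 to 459. Descending in stages.

Request:
send_rows([
  [[0.005, 0.002, 0.01, 0.5], [0.004, 0.002, 0.02, 0], [0, 0, 0.02, 0], [0, 0, 0.02, 0], [0, 0, 0.015, 0], [0, 0, 0.005, 0], [0, 0, 0, 0], [0, 0, 0, 0]],
])

```text
clock: 13.6
eef_pos: [0.4686, 0.353, 0.0782]
tool_rot: [0.713, 0.701, 0.001, 0.019]
ft_force: [0.6, 0.1, -2.4]
grip_width: 0.0462
```

```bash
python3 -c "
from h import *
go(.4615,.361,.06,90)"
```

```text
at [0.4686 0.353  0.0782] psi 89.08 -> delta tool mm [ 8.3 -7.8 17.8] turn -0.92 tilt [ 0.029 -0.025 -0.999] F [ 0.6  0.1 -2.4] w 0.0462 t 13.6 j6 [ 0.66  0.52 -0.03  1.02 -0.04  0.68]
```

Request:
send_rows([
  [[0.004, -0.004, 0.004, -0.4], [0.004, -0.004, 0.004, -0.4], [0.002, -0.002, 0.004, 0], [0, -0.001, 0.004, 0], [0, 0, 0.002, 0], [0, 0, 0, 0], [0, 0, 0, 0], [0, 0, 0, 0]],
])

```text
clock: 14.4
eef_pos: [0.4587, 0.3653, 0.0611]
tool_rot: [0.707, 0.707, 0.004, 0.019]
ft_force: [0.2, -0.9, -1.5]
grip_width: 0.046
```

```bash
python3 -c "
from h import *
go(.4615,.361,.018,90);shot('scene','s12');shot('wrist','w12')
a=cv2.imread('pics/s12.png')[90:220,350:510]; b=cv2.imread('pics/w12.png')
cv2.imwrite('pics/s12c.png',np.hstack([cv2.resize(a,None,fx=2.4,fy=2.4),cv2.resize(b,(390,312))]))
"
```

```text
at [0.4587 0.3653 0.0611] psi 89.98 -> delta tool mm [-3.4  1.3 43.2] turn -0.02 tilt [ 0.033 -0.022 -0.999] F [ 0.2 -0.9 -1.5] w 0.046 t 14.4 j6 [ 0.69  0.53 -0.05  0.97 -0.04  0.69]
```

View pics/s12c.png

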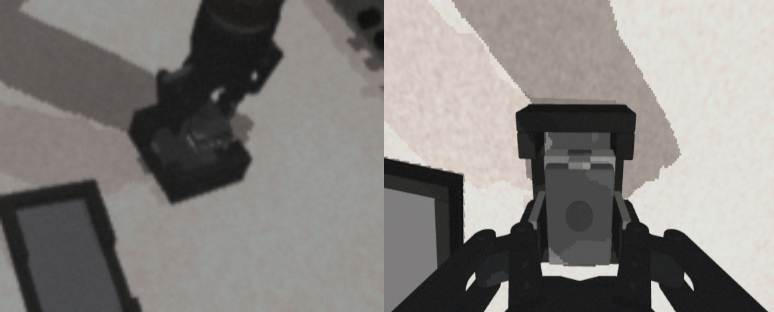

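Request:
send_rows([
  [[-0.002, 0.001, 0.003, 0], [-0.001, 0, 0.004, 0], [0, 0, 0.005, 0], [0, 0, 0.005, 0], [0, 0, 0.004, 0], [0, 0, 0.002, 0], [0, 0, 0, 0], [0, 0, 0, 0]],
])

```text
clock: 15.3
eef_pos: [0.4607, 0.3609, 0.0356]
tool_rot: [0.707, 0.707, 0.004, 0.019]
ft_force: [0.2, 0.9, -2.0]
grip_width: 0.0465
```

```bash
python3 -c "
from h import *
go(.4615,.361,.018,90)"
```

```text
at [0.4607 0.3609 0.0356] psi 89.94 -> delta tool mm [ 0.5  0.2 17.6] turn -0.06 tilt [ 0.033 -0.022 -0.999] F [ 0.2  0.9 -2. ] w 0.0465 t 15.3 j6 [ 0.68  0.56 -0.08  0.91 -0.04  0.68]
```

Well centred, no contact. Down 17 mm, slowing.

Request:
send_rows([
  [[0, 0, 0.005, 0], [0, 0, 0.004, 0], [0, 0, 0.003, 0], [0, 0, 0.002, 0], [0, 0, 0.001, 0], [0, 0, 0, 0], [0, 0, 0, 0], [0, 0, 0, 0]],
])

```text
clock: 16.1
eef_pos: [0.4616, 0.361, 0.0198]
tool_rot: [0.707, 0.707, 0.004, 0.019]
ft_force: [-0.4, -0.3, -2.7]
grip_width: 0.0464
```

```bash
python3 -c "
from h import *
go(.4615,.361,.018,90)"
```

```text
at [0.4616 0.361  0.0198] psi 89.94 -> delta tool mm [ 0.1 -0.1  1.8] turn -0.06 tilt [ 0.034 -0.021 -0.999] F [-0.4 -0.3 -2.7] w 0.0464 t 16.1 j6 [ 0.68  0.58 -0.1   0.88 -0.04  0.68]
```

Request:
send_rows([
  [[0, 0, 0.001, 0], [0, 0, 0.001, 0], [0, 0, 0.0005, 0], [0, 0, 0, 0], [0, 0, 0, 0], [0, 0, 0, 0], [0, 0, 0, 0], [0, 0, 0, 0]],
])

```text
clock: 16.9
eef_pos: [0.4619, 0.3612, 0.0178]
tool_rot: [0.707, 0.707, 0.005, 0.02]
ft_force: [0.5, -0.8, -2.1]
grip_width: 0.0462
```

```bash
python3 -c "
from h import *
go(.4615,.361,.018,90)"
```

```text
at [0.4619 0.3612 0.0178] psi 89.95 -> delta tool mm [-0.2 -0.4 -0.3] turn -0.05 tilt [ 0.034 -0.021 -0.999] F [ 0.5 -0.8 -2.1] w 0.0462 t 16.9 j6 [ 0.68  0.58 -0.1   0.87 -0.04  0.68]
```

No contact yet; a couple of millimetres more.

Request:
send_rows([
  [[0, 0, 0.001, 0], [0, 0, 0.001, 0], [0, 0, 0.0005, 0], [0, 0, 0, 0], [0, 0, 0, 0], [0, 0, 0, 0], [0, 0, 0, 0], [0, 0, 0, 0]],
])

```text
clock: 17.7
eef_pos: [0.462, 0.3612, 0.0175]
tool_rot: [0.707, 0.707, 0.005, 0.02]
ft_force: [-0.3, -0.4, 1.2]
grip_width: 0.0462
```

```bash
python3 -c "
from h import *
go(.4615,.361,.018,90)"
```

```text
at [0.462  0.3612 0.0175] psi 89.95 -> delta tool mm [-0.2 -0.5 -0.5] turn -0.05 tilt [ 0.035 -0.02  -0.999] F [-0.3 -0.4  1.2] w 0.0462 t 17.7 j6 [ 0.68  0.58 -0.1   0.87 -0.04  0.68]
```

Floor contact felt (force from -2.1 N to +1.2 N). Releasing.

Request:
send_rows([
  [[0, 0, 0, 0], [0, 0, 0, 0], [0, 0, 0, 0], [0, 0, 0, 0], [0, 0, 0, 0], [0, 0, -0.005, 0], [0, 0, -0.015, 0], [0, 0, -0.02, 0]],
], hand=-1)

```text
clock: 18.5
eef_pos: [0.4597, 0.3611, 0.056]
tool_rot: [0.707, 0.707, 0.003, 0.019]
ft_force: [0.2, -0.1, 0.1]
grip_width: 0.0854
```

Request:
send_rows([
  [[0, 0, -0.03, 0], [0, 0, -0.04, 0], [0, 0, -0.04, 0], [0, 0, -0.03, 0], [-0.01, 0, 0, 0], [-0.01, 0, 0, 0], [0, 0, 0, 0], [0, 0, 0, 0]],
])

```text
clock: 19.3
eef_pos: [0.4546, 0.343, 0.2052]
tool_rot: [0.707, 0.707, 0.005, 0.02]
ft_force: [0.1, -0.6, -0.0]
grip_width: 0.0852
```

Run:
```python
from h import *
go(.575,-.18,.22,90);c=shot('wrist','w13')
P=cloud(c);z=P[...,2]
reg=(P[...,0]>.37)&(P[...,0]<.56)&(P[...,1]>.26)&(P[...,1]<.46)
for a,b in [(.036,.046),(.022,.034),(.004,.009)]:
    m=reg&(z>a)&(z<b);m=cv2.morphologyEx(m.astype('uint8'),cv2.MORPH_OPEN,np.ones((3,3)))>0
    print(a,m.sum(),rect(P[m]),np.median(z[m]))
# plane of lid top
m=(abs(P[...,0]-.459)<.02)&(abs(P[...,1]-.361)<.015)&(z>.02)
p=P[m]; A=np.c_[p[:,:2]-p[:,:2].mean(0),np.ones(len(p))]; print(np.linalg.lstsq(A,p[:,2],rcond=None)[0])
```

```text
at [0.4546 0.343  0.2052] psi 89.93 -> delta tool mm [-5.231e+02  1.210e+02  2.000e-01] turn -0.07 tilt [ 0.035 -0.021 -0.999] F [ 0.1 -0.6 -0. ] w 0.0852 t 19.3 j6 [ 0.67  0.38  0.11  1.28 -0.04  0.67]
0.036 3754 (array([457.2, 361.6]), array([ 89.9, 106.2], dtype=float32), np.float32(179.9)) 0.04112469106913913
0.022 3191 (array([462.5, 360.9]), array([73. , 87.8], dtype=float32), np.float32(89.8)) 0.028730754980475948
0.004 2162 (array([459.7, 361.6]), array([77.7, 90.1], dtype=float32), np.float32(89.4)) 0.005389369693148488
[-7.75277375 -3.30059267  0.20092903]
```

View pics/w13.png

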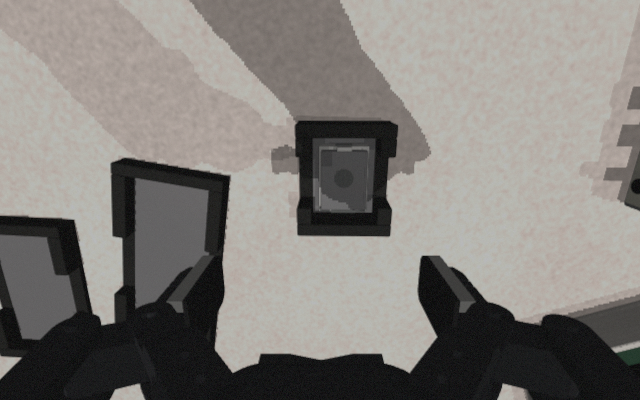

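Adapter lies flat in its tray at (343,178), lid top at 28.7 mm (29.5 expected), centred. Going back to the breakout box.

Request:
send_rows([
  [[-0.03, 0.007, 0, 0], [-0.045, 0.01, 0, 0], [-0.045, 0.01, 0, 0], [-0.045, 0.01, 0, 0], [-0.045, 0.01, 0, 0], [-0.045, 0.01, 0, 0], [-0.045, 0.01, -0.004, 0], [-0.045, 0.01, -0.004, 0]],
])

```text
clock: 20.15
eef_pos: [0.5301, -0.0071, 0.2116]
tool_rot: [0.702, 0.712, -0.003, 0.014]
ft_force: [1.5, -0.4, 1.0]
grip_width: 0.0852
```

```bash
python3 -c "
from h import *
go(.565,-.18,.22,89)"
```

```text
at [ 0.5301 -0.0071  0.2116] psi 90.82 -> delta tool mm [-173.6   32.5   -3.7] turn 1.82 tilt [ 0.017 -0.024 -1.   ] F [ 1.5 -0.4  1. ] w 0.0852 t 20.15 j6 [-0.    0.3   0.01  1.26 -0.02 -0.01]
```

Request:
send_rows([
  [[-0.045, 0.008, 0, 1], [-0.045, 0.008, 0, 0.8], [-0.035, 0.008, 0, 0], [-0.015, 0.003, 0, 0], [-0.005, 0, 0, 0], [0, 0, 0, 0], [0, 0, 0, 0], [0, 0, 0, 0]],
])

```text
clock: 20.95
eef_pos: [0.5547, -0.1596, 0.2077]
tool_rot: [0.715, 0.699, -0.005, 0.008]
ft_force: [0.3, -0.2, 0.3]
grip_width: 0.0853
```

```bash
cat > st.py <<'E'
from h import *
import sys
fn=sys.argv[1]; bands=eval(sys.argv[2])
c=shot('wrist',fn);P=cloud(c);z=P[...,2];reg=(abs(P[...,0]-.575)<.13)&(abs(P[...,1]+.18)<.07)
for a,b in bands:
    m=(reg&(z>a)&(z<b)).astype('uint8');m=cv2.morphologyEx(m,cv2.MORPH_OPEN,np.ones((3,3)))>0
    if m.sum()>10: print(a,m.sum(),*rect(P[m]),np.median(z[m]).round(4))
E
python3 -c "
from h import *
go(.575,-.18,.074,89)"; python3 st.py w14 '[(.083,.0955),(.055,.068),(.026,.040)]'
```

```text
at [ 0.5547 -0.1596  0.2077] psi 88.7 -> delta tool mm [-17.4  20.2 134.1] turn -0.3 tilt [ 0.004 -0.019 -1.   ] F [ 0.3 -0.2  0.3] w 0.0853 t 20.95 j6 [-0.27  0.4   0.14  1.3  -0.02 -0.25]
0.083 8124 [ 575.9 -180.2] [ 54.4 105.2] 179.0 0.0893
0.055 1867 [ 549. -179.] [61.4 84.4] 176.2 0.0611
0.026 813 [ 498.1 -180.6] [14.5 55. ] 90.7 0.0309
```

View pics/w14.png

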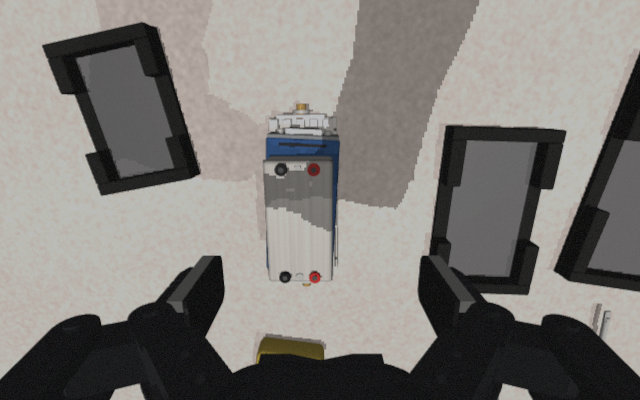

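The breakout box is undisturbed at (300,220) px: (575.9, -180.2) mm, top at 89.3 mm. Descending.

Request:
send_rows([
  [[-0.008, 0.01, 0.01, 0], [-0.008, 0.008, 0.015, 0], [0, 0, 0.02, 0], [0, 0, 0.02, 0], [0, 0, 0.015, 0], [0, 0, 0.005, 0], [0, 0, 0, 0], [0, 0, 0, 0]],
])

```text
clock: 21.8
eef_pos: [0.5771, -0.1776, 0.1142]
tool_rot: [0.713, 0.701, -0.005, 0.008]
ft_force: [-0.2, 0.5, 0.5]
grip_width: 0.0854
```

```bash
python3 -c "
from h import *
go(.576,-.1802,.074,89)"
```

```text
at [ 0.5771 -0.1776  0.1142] psi 89.01 -> delta tool mm [-1.8 -1.2 40.3] turn 0.01 tilt [ 0.004 -0.019 -1.   ] F [-0.2  0.5  0.5] w 0.0854 t 21.8 j6 [-0.29  0.52  0.07  1.12 -0.02 -0.27]
```

Request:
send_rows([
  [[-0.002, -0.001, 0.008, 0], [0, 0, 0.01, 0], [0, 0, 0.01, 0], [0, 0, 0.006, 0], [0, 0, 0.003, 0], [0, 0, 0.001, 0], [0, 0, 0, 0], [0, 0, 0, 0]],
])

```text
clock: 22.6
eef_pos: [0.5777, -0.1811, 0.0751]
tool_rot: [0.713, 0.701, -0.004, 0.01]
ft_force: [0.9, 0.5, -0.1]
grip_width: 0.0851
```

```bash
python3 -c "
from h import *
go(.576,-.1802,.074,89)"
```

```text
at [ 0.5777 -0.1811  0.0751] psi 89.01 -> delta tool mm [ 0.9 -1.8  1.1] turn 0.01 tilt [ 0.008 -0.02  -1.   ] F [ 0.9  0.5 -0.1] w 0.0851 t 22.6 j6 [-0.3   0.55  0.02  1.03 -0.02 -0.28]
```

Request:
send_rows([
  [[0, -0.001, 0, 0], [0, 0, 0, 0], [0, 0, 0, 0], [0, 0, 0, 0], [0, 0, 0, 0], [0, 0, 0, 0], [0, 0, 0, 0], [0, 0, 0, 0]],
], hand=1)

```text
clock: 23.4
eef_pos: [0.5773, -0.1812, 0.0764]
tool_rot: [0.713, 0.701, -0.004, 0.011]
ft_force: [1.0, -0.5, -0.3]
grip_width: 0.0529
```

```bash
python3 -c "
from h import *
go(.576,-.1802,.074,89)"
```

```text
at [ 0.5773 -0.1812  0.0764] psi 89.02 -> delta tool mm [ 1.  -1.3  2.4] turn 0.02 tilt [ 0.01  -0.021 -1.   ] F [ 1.  -0.5 -0.3] w 0.0529 t 23.4 j6 [-0.3   0.55  0.02  1.02 -0.02 -0.28]
```

Request:
send_rows([
  [[0, 0, -0.004, 0], [0, 0, -0.01, 0], [0, 0, -0.015, 0], [0, 0, -0.02, 0], [0, 0, -0.02, 0], [0, 0, -0.01, 0], [0, 0, 0, 0], [0, 0, 0, 0]],
])

```text
clock: 24.2
eef_pos: [0.5753, -0.1791, 0.1593]
tool_rot: [0.713, 0.701, -0.005, 0.01]
ft_force: [-0.4, -0.8, -1.8]
grip_width: 0.0528
```

```bash
python3 -c "
from h import *
go(.489,-.3485,.16,100);shot('wrist','w15')"
```

```text
at [ 0.5753 -0.1791  0.1593] psi 89.02 -> delta tool mm [-170.9  -83.4    2.1] turn -10.98 tilt [ 0.007 -0.02  -1.   ] F [-0.4 -0.8 -1.8] w 0.0528 t 24.2 j6 [-0.29  0.48  0.13  1.21 -0.02 -0.28]
```

View pics/w15.png

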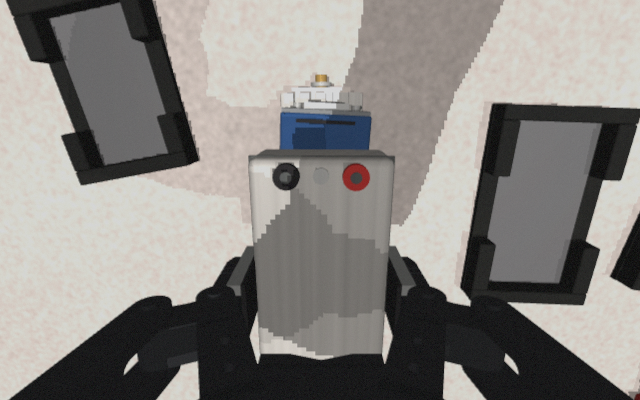

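Held at 52.8 mm. Moving to the breakout tray.

Request:
send_rows([
  [[-0.02, -0.01, 0, -2.5], [-0.03, -0.014, 0, -2.5], [-0.03, -0.014, 0, -2.5], [-0.03, -0.01, 0, -2.5], [-0.03, -0.008, 0, 0], [-0.015, 0, 0, 0], [0, 0, 0, 0], [0, 0, 0, 0]],
])

```text
clock: 25.05
eef_pos: [0.5272, -0.3387, 0.151]
tool_rot: [0.645, 0.764, -0.007, 0.0]
ft_force: [0.2, -0.3, -1.9]
grip_width: 0.0532
```

Run:
```python
from h import *
go(.4903,-.3483,.075,99.7);c=shot('wrist','w16')
P=cloud(c);z=P[...,2];reg=(P[...,0]>.38)&(P[...,0]<.6)&(P[...,1]<-.27)&(P[...,1]>-.43)
m=reg&(abs(z-.0235)<.005);m=cv2.morphologyEx(m.astype('uint8'),cv2.MORPH_OPEN,np.ones((3,3)))>0
print(rect(P[m]))
```

```text
at [ 0.5272 -0.3387  0.151 ] psi 99.63 -> delta tool mm [ -2.6 -37.2  76.4] turn -0.07 tilt [-0.009 -0.011 -1.   ] F [ 0.2 -0.3 -1.9] w 0.0532 t 25.05 j6 [-0.56  0.54  0.21  1.24 -0.01 -0.73]
(array([ 439.4, -358.2]), array([43.1, 96.2], dtype=float32), np.float32(99.6))
```

View pics/w16.png

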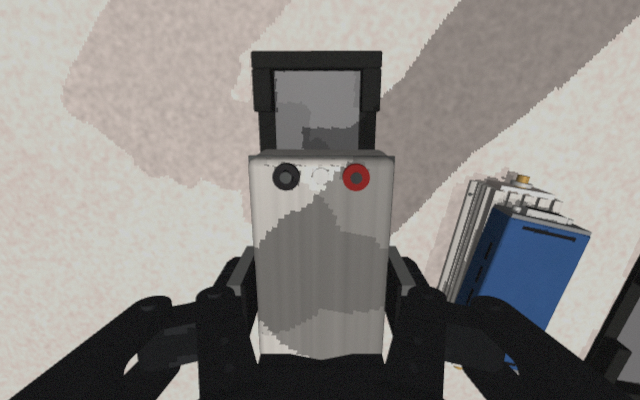

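Request:
send_rows([
  [[-0.001, -0.01, 0, 0], [-0.001, -0.012, 0.005, 0], [0, -0.01, 0.012, 0], [0, -0.004, 0.015, 0], [0, 0, 0.015, 0], [0, 0, 0.01, 0], [0, 0, 0.003, 0], [0, 0, 0, 0]],
])

```text
clock: 25.9
eef_pos: [0.4879, -0.3396, 0.0903]
tool_rot: [0.641, 0.767, -0.007, -0.001]
ft_force: [-0.7, 0.3, -2.1]
grip_width: 0.0528
```

Run:
```python
from h import *
go(.4899,-.349,.0204,99.7)
```

```text
at [ 0.4879 -0.3396  0.0903] psi 100.26 -> delta tool mm [-9.1  1.2 70. ] turn 0.56 tilt [-0.011 -0.01  -1.   ] F [-0.7  0.3 -2.1] w 0.0528 t 25.9 j6 [-0.6   0.53  0.03  1.07 -0.01 -0.78]
```

Request:
send_rows([
  [[-0.004, 0.001, 0.003, 0.5], [-0.004, 0, 0.008, 0], [-0.001, 0, 0.01, 0], [0, 0, 0.01, 0], [0, 0, 0.008, 0], [0, 0, 0.004, 0], [0, 0, 0, 0], [0, 0, 0, 0]],
])

```text
clock: 26.7
eef_pos: [0.4913, -0.3499, 0.0444]
tool_rot: [0.644, 0.765, -0.007, -0.0]
ft_force: [0.1, -0.3, -2.0]
grip_width: 0.0529
```

Run:
```python
from h import *
go(.4899,-.349,.0204,99.7);shot('wrist','w17')
```

```text
at [ 0.4913 -0.3499  0.0444] psi 99.74 -> delta tool mm [ 1.4 -0.9 24. ] turn 0.04 tilt [-0.01  -0.011 -1.   ] F [ 0.1 -0.3 -2. ] w 0.0529 t 26.7 j6 [-0.61  0.59 -0.    0.98 -0.01 -0.78]
```

View pics/w17.png

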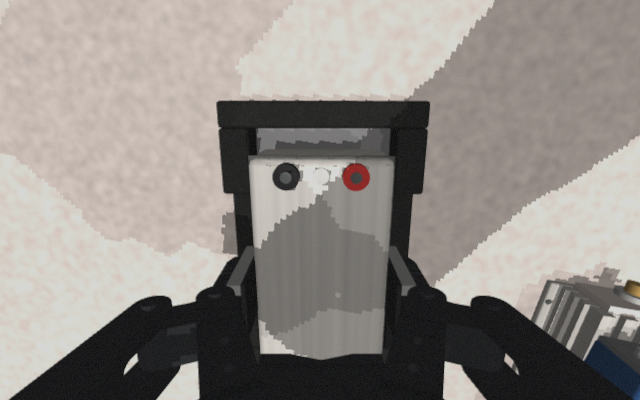

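The box (321,255) sits square and centred over the pocket between the rims at x≈250 and 395. Lowering into it.

Request:
send_rows([
  [[0.001, -0.001, 0.005, 0], [0, 0, 0.006, 0], [0, 0, 0.005, 0], [0, 0, 0.003, 0], [0, 0, 0.002, 0], [0, 0, 0.001, 0], [0, 0, 0, 0], [0, 0, 0, 0]],
])

```text
clock: 27.55
eef_pos: [0.4905, -0.3496, 0.0217]
tool_rot: [0.644, 0.765, -0.007, 0.001]
ft_force: [-0.2, -0.3, -2.4]
grip_width: 0.053
```

Request:
send_rows([
  [[0, 0, 0.001, 0], [0, 0, 0.001, 0], [0, 0, 0, 0], [0, 0, 0, 0], [0, 0, 0, 0], [0, 0, 0, 0], [0, 0, 0, 0], [0, 0, 0, 0]],
])

```text
clock: 28.35
eef_pos: [0.491, -0.3501, 0.0213]
tool_rot: [0.644, 0.765, -0.007, 0.002]
ft_force: [0.3, 0.6, 0.4]
grip_width: 0.0525
```

Run:
```python
from h import *
go(.4899,-.349,.0204,99.7)
```

```text
at [ 0.491  -0.3501  0.0213] psi 99.76 -> delta tool mm [ 1.2 -0.9  0.9] turn 0.06 tilt [-0.006 -0.013 -1.   ] F [0.3 0.6 0.4] w 0.0525 t 28.35 j6 [-0.61  0.61 -0.03  0.92 -0.01 -0.78]
```

Contact with the floor (force -2.4 to +0.4 N). Releasing and rising.

Request:
send_rows([
  [[0, 0, 0, 0], [0, 0, 0, 0], [0, 0, 0, 0], [0, 0, 0, 0], [0, 0, 0, 0], [0, 0, -0.005, 0], [0, 0, -0.015, 0], [0, 0, -0.03, 0]],
], hand=-1)

```text
clock: 29.15
eef_pos: [0.4891, -0.3479, 0.0687]
tool_rot: [0.644, 0.765, -0.007, -0.002]
ft_force: [0.7, -0.9, 0.0]
grip_width: 0.0855
```

Request:
send_rows([
  [[0, 0, -0.04, 0], [0, 0, -0.04, 0], [0, 0, -0.04, 0], [0, 0, -0.02, 0], [0.01, 0, 0, 0], [0.01, 0, 0, 0], [0, 0, 0, 0], [0, 0, 0, 0]],
])

```text
clock: 29.95
eef_pos: [0.4868, -0.3244, 0.217]
tool_rot: [0.644, 0.765, -0.007, -0.0]
ft_force: [1.5, 0.1, 0.3]
grip_width: 0.0857
```

Run:
```python
from h import *
go(.555,-.18,.21,86);c=shot('wrist','w18')
P=cloud(c);z=P[...,2];reg=(P[...,0]>.38)&(P[...,0]<.6)&(P[...,1]<-.27)&(P[...,1]>-.43)
for a,b in [(.019,.028),(.030,.0355)]:
    m=reg&(z>a)&(z<b);m=cv2.morphologyEx(m.astype('uint8'),cv2.MORPH_OPEN,np.ones((3,3)))>0
    print(rect(P[m]),np.median(z[m]))
```

```text
at [ 0.4868 -0.3244  0.217 ] psi 99.78 -> delta tool mm [130.8  91.8   4.8] turn 13.78 tilt [-0.009 -0.011 -1.   ] F [1.5 0.1 0.3] w 0.0857 t 29.95 j6 [-0.58  0.42  0.2   1.35 -0.01 -0.75]
(array([ 488.4, -349.9]), array([ 96.1, 141.7], dtype=float32), np.float32(9.7)) 0.023193978883108896
(array([ 489.4, -350.3]), array([ 53.6, 103.6], dtype=float32), np.float32(9.9)) 0.03322365939636207
```

View pics/w18.png

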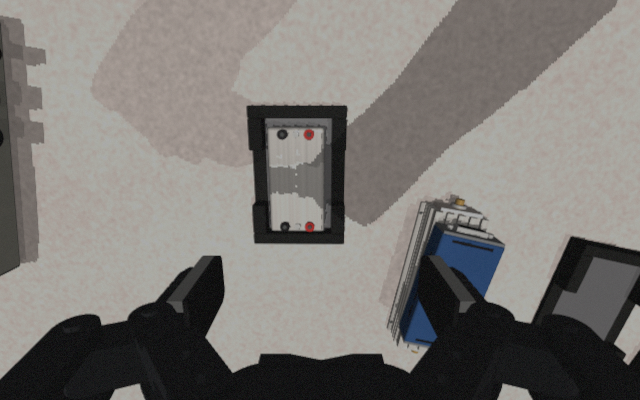

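The breakout box is in its tray at (296,180), 1 mm off centre, top at 33.2 mm (34 expected), flat. Next the interface.

Request:
send_rows([
  [[0.02, 0.015, 0, 3], [0.03, 0.02, 0, 3], [0.03, 0.02, 0, 3], [0.02, 0.02, 0, 3], [0.01, 0.01, 0, 1.7], [0, 0, 0, 0], [0, 0, 0, 0], [0, 0, 0, 0]],
])

```text
clock: 30.8
eef_pos: [0.5605, -0.2058, 0.2033]
tool_rot: [0.735, 0.678, -0.012, -0.008]
ft_force: [0.1, 0.3, 0.4]
grip_width: 0.0855
```

```bash
python3 -c "
from h import *
go(.575,-.18,.046,86)"; python3 st.py w19 '[(.055,.068),(.026,.040)]'
```

```text
at [ 0.5605 -0.2058  0.2033] psi 85.37 -> delta tool mm [ 27.9  16.7 156.7] turn -0.63 tilt [-0.028 -0.004 -1.   ] F [0.1 0.3 0.4] w 0.0855 t 30.8 j6 [-0.35  0.47  0.24  1.36 -0.01 -0.26]
0.055 10070 [ 570.6 -180.6] [ 62.1 127.6] 176.3 0.0613
0.026 1352 [ 576.9 -181.1] [ 54.9 171.4] 179.6 0.0321
```

View pics/w19.png

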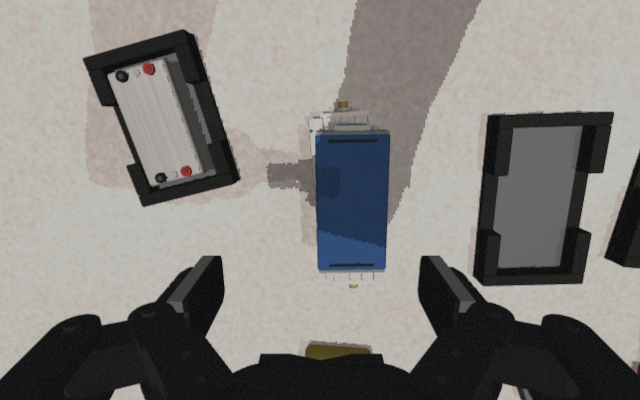

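Run:
```python
from h import *
for n in ['w19','top']:
    c=dict(np.load(f'pics/{n}.npz')) if n!='top' else shot('top','t19'); P=cloud(c); im=c['image'].astype(int)
    m=(im[...,2]>im[...,0]+25)&(P[...,2]>.055)&(abs(P[...,1]+.18)<.06)&(abs(P[...,0]-.575)<.1)
    m=cv2.morphologyEx(m.astype('uint8'),cv2.MORPH_OPEN,np.ones((3,3)))>0
    v,u=np.where(m); print(n,rect(ray(c,np.c_[u,v],.062)),np.median(P[m][:,2]))
```

```text
w19 (array([ 570.3, -180.6]), array([ 60.8, 120. ], dtype=float32), np.float32(176.3)) 0.0612992450659155
top (array([ 552.8, -177.2]), array([59. , 82.9], dtype=float32), np.float32(174.9)) 0.061464491413586675
```

Request:
send_rows([
  [[0.012, 0.004, 0.01, -0.9], [0.012, 0.004, 0.02, 0], [0, 0.002, 0.025, 0], [0, 0, 0.025, 0], [0, 0, 0.015, 0], [0, 0, 0.005, 0], [0, 0, 0, 0], [0, 0, 0, 0]],
])

```text
clock: 31.7
eef_pos: [0.5693, -0.1823, 0.0988]
tool_rot: [0.73, 0.683, -0.01, -0.007]
ft_force: [0.2, -0.1, 0.4]
grip_width: 0.0853
```

```bash
python3 -c "
from h import *
go(.5703,-.1806,.046,86.3)"; python3 st.py w20 '[(.055,.068)]'
```

```text
at [ 0.5693 -0.1823  0.0988] psi 86.22 -> delta tool mm [ 2.   2.2 52.7] turn -0.08 tilt [-0.024 -0.004 -1.   ] F [ 0.2 -0.1  0.4] w 0.0853 t 31.7 j6 [-0.3   0.54  0.07  1.12 -0.01 -0.24]
0.055 23928 [ 570.7 -180.5] [ 62.3 127.1] 176.2 0.0613
```

Request:
send_rows([
  [[0.001, 0.001, 0.01, 0], [0, 0, 0.012, 0], [0, 0, 0.012, 0], [0, 0, 0.01, 0], [0, 0, 0.005, 0], [0, 0, 0.002, 0], [0, 0, 0, 0], [0, 0, 0, 0]],
])

```text
clock: 32.55
eef_pos: [0.5706, -0.1821, 0.0451]
tool_rot: [0.73, 0.683, -0.009, -0.005]
ft_force: [0.3, -0.6, -0.4]
grip_width: 0.0854
```

```bash
python3 -c "
from h import *
go(.5703,-.1806,.046,86.3)"
```

```text
at [ 0.5706 -0.1821  0.0451] psi 86.21 -> delta tool mm [ 1.4 -0.4 -0.9] turn -0.09 tilt [-0.021 -0.005 -1.   ] F [ 0.3 -0.6 -0.4] w 0.0854 t 32.55 j6 [-0.3   0.59  0.01  1.   -0.01 -0.24]
```

Request:
send_rows([
  [[0.001, 0, -0.001, 0], [0, 0, 0, 0], [0, 0, 0, 0], [0, 0, 0, 0], [0, 0, 0, 0], [0, 0, 0, 0], [0, 0, 0, 0], [0, 0, 0, 0]],
], hand=1)

```text
clock: 33.35
eef_pos: [0.5711, -0.1807, 0.0473]
tool_rot: [0.73, 0.683, -0.008, -0.005]
ft_force: [0.0, 0.5, -1.9]
grip_width: 0.0606
```

```bash
python3 -c "
from h import *
go(.5703,-.1806,.046,86.3);shot('wrist','w21')"
```

```text
at [ 0.5711 -0.1807  0.0473] psi 86.22 -> delta tool mm [ 0.1 -0.8  1.3] turn -0.08 tilt [-0.019 -0.004 -1.   ] F [ 0.   0.5 -1.9] w 0.0606 t 33.35 j6 [-0.3   0.59  0.01  1.   -0.01 -0.24]
```

Request:
send_rows([
  [[0, 0, -0.004, 0], [0, 0, -0.01, 0], [0, 0, -0.015, 0], [0, 0, -0.02, 0], [0, 0, -0.02, 0], [0, 0, -0.01, 0], [0, 0, 0, 0], [0, 0, 0, 0]],
])

```text
clock: 34.2
eef_pos: [0.5717, -0.1802, 0.1305]
tool_rot: [0.73, 0.683, -0.009, -0.006]
ft_force: [-0.4, -0.0, -2.2]
grip_width: 0.0606
```

```bash
python3 -c "
from h import *
go(.596,.0087,.13,87.3);shot('wrist','w22')"
```

```text
at [ 0.5717 -0.1802  0.1305] psi 86.21 -> delta tool mm [190.1  11.8  -0.8] turn -1.09 tilt [-0.022 -0.004 -1.   ] F [-0.4 -0.  -2.2] w 0.0606 t 34.2 j6 [-0.3   0.52  0.12  1.19 -0.01 -0.23]
```

View pics/w22.png

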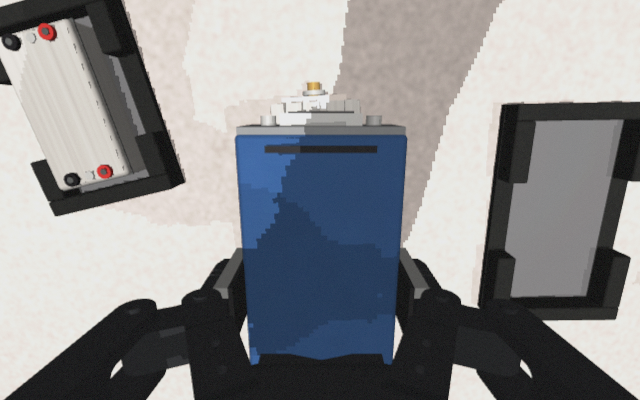

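Interface held. Moving to its tray.

Request:
send_rows([
  [[0.02, 0.001, 0, -0.5], [0.035, 0.002, 0, -0.5], [0.04, 0.002, 0, 0], [0.04, 0.002, 0, 0], [0.03, 0.002, 0, 0], [0.01, 0, 0, 0], [0, 0, 0, 0], [0, 0, 0, 0]],
])

```text
clock: 35.05
eef_pos: [0.5854, -0.002, 0.1196]
tool_rot: [0.725, 0.688, -0.015, -0.011]
ft_force: [-0.5, 0.5, -2.6]
grip_width: 0.0609
```

Run:
```python
from h import *
go(.596,.009,.0193,87.3);c=shot('wrist','w23')
P=cloud(c);z=P[...,2];reg=(P[...,0]>.48)&(P[...,0]<.71)&(P[...,1]<.085)&(P[...,1]>-.07)
m=reg&(abs(z-.0235)<.005);m=cv2.morphologyEx(m.astype('uint8'),cv2.MORPH_OPEN,np.ones((3,3)))>0
print(rect(P[m]),P[m].min(0),P[m].max(0))
```

```text
at [ 0.5854 -0.002   0.1196] psi 87.01 -> delta tool mm [12.1 13.7 99.8] turn -0.29 tilt [-0.037 -0.004 -0.999] F [-0.5  0.5 -2.6] w 0.0609 t 35.05 j6 [-0.    0.51  0.08  1.17 -0.    0.05]
(array([595. ,   9.2]), array([104.2, 173.4], dtype=float32), np.float32(177.0)) [ 0.50581259 -0.03869573  0.01880573] [0.68420872 0.06495887 0.02557233]
```

View pics/w23.png

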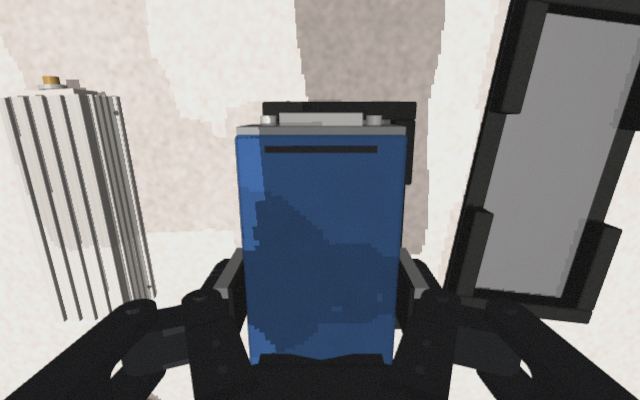

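Request:
send_rows([
  [[0.005, 0.004, 0.006, -0.3], [0.005, 0.004, 0.01, 0], [0.001, 0.002, 0.015, 0], [0, 0, 0.015, 0], [0, 0, 0.01, 0], [0, 0, 0.004, 0], [0, 0, 0, 0], [0, 0, 0, 0]],
])

```text
clock: 35.9
eef_pos: [0.5952, 0.003, 0.0536]
tool_rot: [0.727, 0.687, -0.015, -0.011]
ft_force: [-0.1, 0.4, -2.7]
grip_width: 0.0611
```

Run:
```python
from h import *
go(.596,.009,.0193,87.2)
```

```text
at [0.5952 0.003  0.0536] psi 86.76 -> delta tool mm [ 6.2  1.7 34.2] turn -0.44 tilt [-0.038 -0.004 -0.999] F [-0.1  0.4 -2.7] w 0.0611 t 35.9 j6 [ 0.01  0.59  0.03  1.04 -0.    0.06]
```

Request:
send_rows([
  [[0.003, 0.001, 0.001, -0.4], [0.003, 0.001, 0.002, 0], [0, 0, 0.002, 0], [0, 0, 0.001, 0], [0, 0, 0.001, 0], [0, 0, 0, 0], [0, 0, 0, 0], [0, 0, 0, 0]],
])

```text
clock: 36.7
eef_pos: [0.5994, 0.0097, 0.0485]
tool_rot: [0.724, 0.69, -0.013, -0.01]
ft_force: [-0.8, -0.4, -2.3]
grip_width: 0.0605
```

Run:
```python
from h import *
go(.596,.009,.0193,87.2);shot('wrist','w24')
```

```text
at [0.5994 0.0097 0.0485] psi 87.21 -> delta tool mm [-0.7 -2.4 29.3] turn 0.01 tilt [-0.033 -0.004 -0.999] F [-0.8 -0.4 -2.3] w 0.0605 t 36.7 j6 [ 0.02  0.6   0.03  1.03 -0.    0.07]
```

View pics/w24.png

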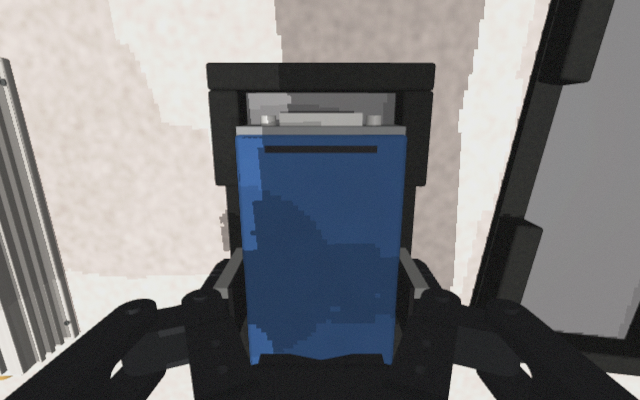

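The box (321,240) is aligned and centred over the pocket. Lowering it with a 2 mm correction.

Request:
send_rows([
  [[0, -0.002, 0.005, 0], [0, 0, 0.006, 0], [0, 0, 0.006, 0], [0, 0, 0.004, 0], [0, 0, 0.002, 0], [0, 0, 0.001, 0], [0, 0, 0, 0], [0, 0, 0, 0]],
])

```text
clock: 37.55
eef_pos: [0.5958, 0.0095, 0.0216]
tool_rot: [0.724, 0.689, -0.014, -0.01]
ft_force: [0.1, 0.1, -2.7]
grip_width: 0.0607
```

Run:
```python
from h import *
go(.596,.009,.0193,87.2)
```

```text
at [0.5958 0.0095 0.0216] psi 87.2 -> delta tool mm [-0.5  0.3  2.3] turn -0.0 tilt [-0.034 -0.004 -0.999] F [ 0.1  0.1 -2.7] w 0.0607 t 37.55 j6 [ 0.02  0.63 -0.01  0.97 -0.    0.07]
```

Request:
send_rows([
  [[0, 0, 0.001, 0], [0, 0, 0.001, 0], [0, 0, 0.0005, 0], [0, 0, 0, 0], [0, 0, 0, 0], [0, 0, 0, 0], [0, 0, 0, 0], [0, 0, 0, 0]],
])

```text
clock: 38.35
eef_pos: [0.5965, 0.0095, 0.02]
tool_rot: [0.724, 0.689, -0.013, -0.01]
ft_force: [0.4, -0.2, -2.9]
grip_width: 0.0605
```

Request:
send_rows([
  [[0, 0, 0.001, 0], [0, 0, 0.0005, 0], [0, 0, 0, 0], [0, 0, 0, 0], [0, 0, 0, 0], [0, 0, 0, 0], [0, 0, 0, 0], [0, 0, 0, 0]],
])

```text
clock: 39.15
eef_pos: [0.5965, 0.0095, 0.0198]
tool_rot: [0.724, 0.689, -0.013, -0.009]
ft_force: [-1.3, -0.5, 0.1]
grip_width: 0.0612
```

Contact (-2.9 to +0.1 N). Releasing.

Request:
send_rows([
  [[0, 0, 0, 0], [0, 0, 0, 0], [0, 0, 0, 0], [0, 0, 0, 0], [0, 0, 0, 0], [0, 0, -0.005, 0], [0, 0, -0.015, 0], [0, 0, -0.03, 0]],
], hand=-1)

```text
clock: 39.95
eef_pos: [0.5957, 0.0097, 0.0672]
tool_rot: [0.724, 0.689, -0.015, -0.012]
ft_force: [-0.2, -0.5, 0.0]
grip_width: 0.0853
```

Request:
send_rows([
  [[0, 0, -0.04, 0], [0, 0, -0.04, 0], [0, 0, -0.04, 0], [0, 0, -0.02, 0], [-0.02, -0.01, 0, 0], [-0.02, -0.01, 0, 0], [0, 0, 0, 0], [0, 0, 0, 0]],
])

```text
clock: 40.75
eef_pos: [0.5815, -0.029, 0.2232]
tool_rot: [0.724, 0.69, -0.01, -0.007]
ft_force: [0.4, 0.5, -0.1]
grip_width: 0.0853
```

Run:
```python
from h import *
go(.565,-.17,.21,89.5);c=shot('wrist','w25')
P=cloud(c);z=P[...,2];reg=(P[...,0]>.48)&(P[...,0]<.71)&(P[...,1]<.085)&(P[...,1]>-.07)
for a,b in [(.019,.028),(.030,.0365)]:
    m=reg&(z>a)&(z<b);m=cv2.morphologyEx(m.astype('uint8'),cv2.MORPH_OPEN,np.ones((3,3)))>0
    print(rect(P[m]),np.median(z[m]))
```

```text
at [ 0.5815 -0.029   0.2232] psi 87.27 -> delta tool mm [-141.6   -9.4   14.2] turn -2.23 tilt [-0.024 -0.004 -1.   ] F [ 0.4  0.5 -0.1] w 0.0853 t 40.75 j6 [-0.05  0.43  0.23  1.39 -0.01  0.  ]
(array([594.9,   9.3]), array([103.8, 173.9], dtype=float32), np.float32(177.0)) 0.02318516670247489
(array([595.3,   9.6]), array([ 62.1, 126.4], dtype=float32), np.float32(177.3)) 0.033194021181238376
```

View pics/w25.png

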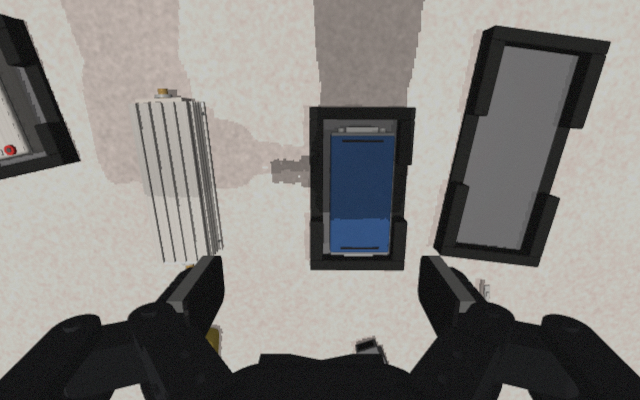

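The interface lies in its tray at (361,193), under 1 mm off centre and flat. The last one is the resistor, at (180,180).

Request:
send_rows([
  [[-0.02, 0, 0, -1], [-0.035, -0.003, 0, -1.2], [-0.035, -0.003, 0, 0], [-0.025, -0.003, 0, 0], [-0.01, 0, 0, 0], [0, 0, 0, 0], [0, 0, 0, 0], [0, 0, 0, 0]],
])

```text
clock: 41.6
eef_pos: [0.5728, -0.1498, 0.2207]
tool_rot: [0.706, 0.708, -0.01, -0.01]
ft_force: [0.5, 1.6, 0.5]
grip_width: 0.0854
```

```bash
python3 -c "
from h import *
go(.575,-.18,.022,89.5)"; python3 st.py w26 '[(.026,.040),(.002,.0085)]'
```

```text
at [ 0.5728 -0.1498  0.2207] psi 90.2 -> delta tool mm [-30.1   7.6 198.6] turn 0.7 tilt [-0.028 -0.001 -1.   ] F [0.5 1.6 0.5] w 0.0854 t 41.6 j6 [-0.25  0.46  0.26  1.4  -0.01 -0.26]
0.026 9176 [ 576.9 -181.2] [ 55.2 170.9] 179.7 0.0327
0.002 545 [ 576.6 -149.1] [  4.  162.7] 179.7 0.0043
```

View pics/w26.png

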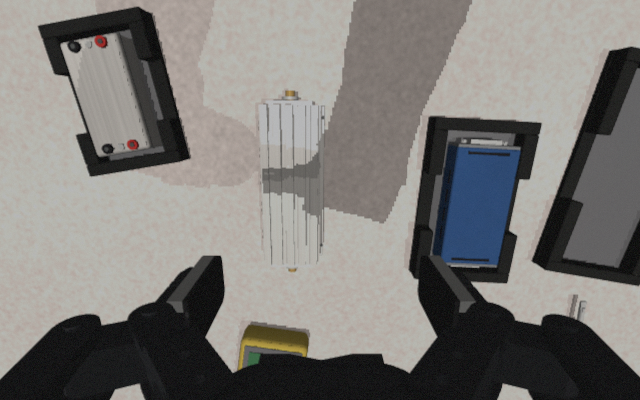

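Run:
```python
from h import *
c0=dict(np.load('pics/wrist0.npz'))
Rt0=Ro.from_quat([.817654,.575709,-.000847,.00060]); Rtc=Rt0.inv()*Ro.from_quat(c0['rotation']); tc=Rt0.inv().apply(c0['eye']-np.array([.16833,.47017,.24142]))
for n in ['w22','w15','w10']:
    c=dict(np.load(f'pics/{n}.npz')); Rt=Ro.from_quat(c['rotation'])*Rtc.inv(); t=c['eye']-Rt.apply(tc)
    q=Rt.inv().apply(cloud(c).reshape(-1,3)-t); m=np.isfinite(q).all(1)&(abs(q[:,0])>.024)&(abs(q[:,0])<.045)&(abs(q[:,1])<.013)&(q[:,2]>-.03)&(q[:,2]<.03)
    q=q[m]; print(n,[(round(zz,3),int((abs(q[:,2]-zz)<.001).sum())) for zz in np.arange(-.006,.016,.002)])
```

```text
w22 [(np.float64(-0.006), 96), (np.float64(-0.004), 81), (np.float64(-0.002), 58), (np.float64(0.0), 31), (np.float64(0.002), 19), (np.float64(0.004), 0), (np.float64(0.006), 0), (np.float64(0.008), 0), (np.float64(0.01), 0), (np.float64(0.012), 0), (np.float64(0.014), 0)]
w15 [(np.float64(-0.006), 103), (np.float64(-0.004), 93), (np.float64(-0.002), 80), (np.float64(0.0), 61), (np.float64(0.002), 38), (np.float64(0.004), 10), (np.float64(0.006), 0), (np.float64(0.008), 0), (np.float64(0.01), 0), (np.float64(0.012), 0), (np.float64(0.014), 0)]
w10 [(np.float64(-0.006), 107), (np.float64(-0.004), 105), (np.float64(-0.002), 108), (np.float64(0.0), 79), (np.float64(0.002), 68), (np.float64(0.004), 39), (np.float64(0.006), 20), (np.float64(0.008), 0), (np.float64(0.01), 0), (np.float64(0.012), 0), (np.float64(0.014), 0)]
```

At 60 mm opening the tips sit about 3 mm ahead of the TCP, so a TCP height of 15 mm clears the flange by about 7 mm. Descending on the resistor.

Request:
send_rows([
  [[-0.015, 0.003, 0.01, 0.5], [-0.014, 0.003, 0.025, 0], [0, 0.001, 0.03, 0], [0, 0, 0.03, 0], [0, 0, 0.025, 0], [0, 0, 0.01, 0], [0, 0, 0, 0], [0, 0, 0, 0]],
])

```text
clock: 42.45
eef_pos: [0.5793, -0.1804, 0.0845]
tool_rot: [0.708, 0.707, -0.01, -0.007]
ft_force: [-0.2, -0.3, 0.7]
grip_width: 0.0851
```

```bash
python3 -c "
from h import *
go(.5768,-.1812,.015,89.7)"; python3 st.py w27 '[(.026,.040)]'
```

```text
at [ 0.5793 -0.1804  0.0845] psi 89.92 -> delta tool mm [-0.6 -0.8 69.5] turn 0.22 tilt [-0.024 -0.003 -1.   ] F [-0.2 -0.3  0.7] w 0.0851 t 42.45 j6 [-0.3   0.57  0.08  1.1  -0.01 -0.3 ]
0.026 25452 [ 577.3 -181. ] [ 55.4 171.7] 179.6 0.0328
```

Request:
send_rows([
  [[-0.0005, -0.0005, 0.015, 0.2], [0, 0, 0.018, 0], [0, 0, 0.015, 0], [0, 0, 0.01, 0], [0, 0, 0.006, 0], [0, 0, 0.002, 0], [0, 0, 0, 0], [0, 0, 0, 0]],
])

```text
clock: 43.3
eef_pos: [0.5871, -0.1838, 0.0283]
tool_rot: [0.709, 0.706, -0.004, 0.003]
ft_force: [0.6, -1.1, -0.5]
grip_width: 0.0853
```

```bash
python3 -c "
from h import *
go(.577,-.1811,.015,89.7)"
```

```text
at [ 0.5871 -0.1838  0.0283] psi 89.76 -> delta tool mm [  2.8 -10.   13.3] turn 0.06 tilt [-0.002 -0.01  -1.   ] F [ 0.6 -1.1 -0.5] w 0.0853 t 43.3 j6 [-0.3   0.63  0.02  0.96 -0.01 -0.29]
```

Unexpected: the tool moved 10 mm along x and stopped 13 mm high. Looking before continuing.

```bash
python3 st.py w28 '[(.026,.040)]'; python3 -c "
from h import *
shot('scene','s28');o=bot.get_obs();print(o['ft_force'],o['ft_torque'],o['joint_vel'].round(3),o['eef_pos'],o['tau'].round(1))
a=cv2.imread('pics/s28.png')[150:350,130:330]; b=cv2.imread('pics/w28.png')
cv2.imwrite('pics/s28c.png',np.hstack([cv2.resize(a,(400,400)),cv2.resize(b,(400,250))[:, :].copy() if 0 else cv2.copyMakeBorder(cv2.resize(b,(400,250)),0,150,0,0,0)]))"
```

```text
0.026 44890 [ 561.  -176.7] [102.7 142.7] 160.4 0.0329
[-0.01516189 -0.17120086  0.08085791] [-0.00817583 -0.0037836  -0.04049491] [ 0.     0.001 -0.004 -0.001 -0.001  0.001] [ 0.58707058 -0.18382092  0.02831829] [  0.  -50.8  21.4   0.   -0.   -0. ]
```

View pics/s28c.png

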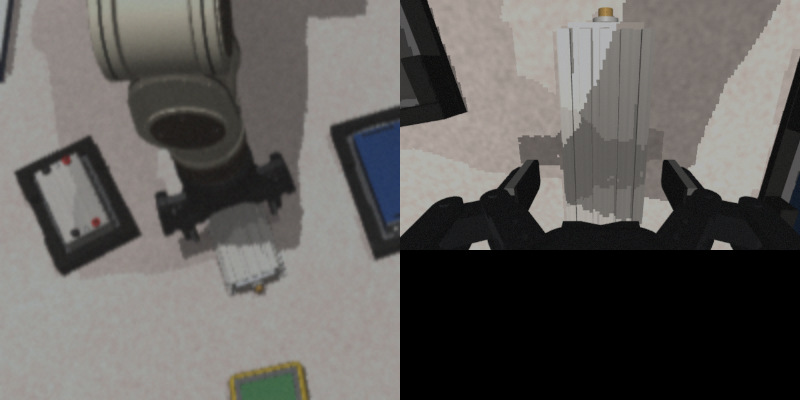

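No contact (force about 0) and the jaws straddle the block cleanly; it was just tracking error. Correcting slowly.

Request:
send_rows([
  [[0.001, -0.003, 0.002, 0], [0.001, -0.003, 0.003, 0], [0, -0.003, 0.003, 0], [0, -0.001, 0.003, 0], [0, 0, 0.002, 0], [0, 0, 0, 0], [0, 0, 0, 0], [0, 0, 0, 0]],
])

```text
clock: 44.2
eef_pos: [0.576, -0.1818, 0.0146]
tool_rot: [0.709, 0.706, -0.004, 0.003]
ft_force: [0.3, -0.1, 0.1]
grip_width: 0.0856
```

```bash
python3 -c "
from h import *
go(.577,-.1811,.015,89.7)
c=shot('wrist','w29');P=cloud(c);z=P[...,2];m=(abs(z-.033)<.004)&(abs(P[...,1]+.181)<.035)&(P[...,0]<.55);m=cv2.morphologyEx(m.astype('uint8'),cv2.MORPH_OPEN,np.ones((3,3)))>0;print(P[m].min(0),P[m].max(0))"
```

```text
at [ 0.576  -0.1818  0.0146] psi 89.75 -> delta tool mm [ 0.7  1.  -0.4] turn 0.05 tilt [-0.002 -0.01  -1.   ] F [ 0.3 -0.1  0.1] w 0.0856 t 44.2 j6 [-0.3   0.62 -0.03  0.91 -0.01 -0.3 ]
[ 0.49140955 -0.20823738  0.02900057] [ 0.54999535 -0.15265118  0.03609565]
```

Request:
send_rows([
  [[0.001, 0, 0, 0], [0, 0, 0, 0], [0, 0, 0, 0], [0, 0, 0, 0], [0, 0, 0, 0], [0, 0, 0, 0], [0, 0, 0, 0], [0, 0, 0, 0]],
], hand=1)

```text
clock: 45.05
eef_pos: [0.5766, -0.1812, 0.0152]
tool_rot: [0.709, 0.705, -0.004, 0.004]
ft_force: [0.5, -0.9, 0.3]
grip_width: 0.0587
```

```bash
python3 -c "
from h import *
go(.577,-.1811,.015,89.7)"
```

```text
at [ 0.5766 -0.1812  0.0152] psi 89.74 -> delta tool mm [0.1 0.4 0.2] turn 0.04 tilt [-0.001 -0.011 -1.   ] F [ 0.5 -0.9  0.3] w 0.0587 t 45.05 j6 [-0.3   0.62 -0.03  0.91 -0.01 -0.29]
```

Request:
send_rows([
  [[0, 0, -0.004, 0], [0, 0, -0.01, 0], [0, 0, -0.015, 0], [0, 0, -0.02, 0], [0, 0, -0.02, 0], [0, 0, -0.02, 0], [0, 0, -0.01, 0], [0, 0, 0, 0]],
])

```text
clock: 45.85
eef_pos: [0.5723, -0.1781, 0.1152]
tool_rot: [0.709, 0.706, -0.007, -0.002]
ft_force: [0.1, 0.1, -4.7]
grip_width: 0.0595
```

```bash
python3 -c "
from h import *
go(.5655,.1675,.12,80);shot('wrist','w30');shot('scene','s30')"
```

```text
at [ 0.5723 -0.1781  0.1152] psi 89.77 -> delta tool mm [345.5  -8.2  -7. ] turn 9.77 tilt [-0.013 -0.007 -1.   ] F [ 0.1  0.1 -4.7] w 0.0595 t 45.85 j6 [-0.3   0.52  0.08  1.14 -0.01 -0.29]
```

View pics/w30.png

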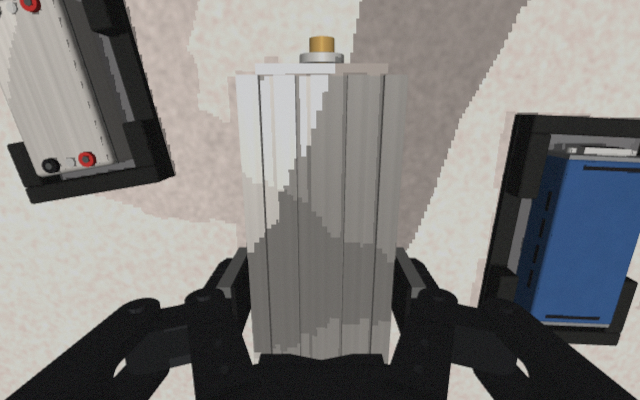

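Held level at 59.5 mm. Carrying it over to its tray (passing 60 mm above the interface).

Request:
send_rows([
  [[0.02, -0.001, 0, 0], [0.035, -0.001, 0, 0], [0.04, -0.001, -0.001, 0], [0.04, -0.001, -0.001, 0], [0.04, -0.001, -0.001, 0], [0.04, -0.001, -0.001, 0], [0.035, -0.001, 0, 0], [0.025, -0.001, 0, 0]],
])

```text
clock: 46.75
eef_pos: [0.5582, 0.102, 0.1033]
tool_rot: [0.712, 0.702, -0.015, -0.01]
ft_force: [-0.2, 0.5, -3.6]
grip_width: 0.059
```

```bash
python3 -c "
from h import *
go(.5645,.1675,.12,80)"
```

```text
at [0.5582 0.102  0.1033] psi 89.18 -> delta tool mm [ 65.5   4.8 -17.3] turn 9.18 tilt [-0.035 -0.007 -0.999] F [-0.2  0.5 -3.6] w 0.059 t 46.75 j6 [ 0.18  0.49 -0.    1.11 -0.    0.2 ]
```

Request:
send_rows([
  [[0.02, 0.002, 0, 2], [0.02, 0.003, 0, 2.5], [0.015, 0.003, 0, 2.5], [0.006, 0.001, 0, 2], [0, 0, 0, 0], [0, 0, 0, 0], [0, 0, 0, 0], [0, 0, 0, 0]],
])

```text
clock: 47.55
eef_pos: [0.5629, 0.1673, 0.0911]
tool_rot: [0.764, 0.645, -0.025, -0.013]
ft_force: [-0.7, 0.3, -4.0]
grip_width: 0.059
```

Run:
```python
from h import *
go(.5648,.1675,.0212,80);c=shot('wrist','w31')
P=cloud(c);z=P[...,2];reg=(P[...,0]>.40)&(P[...,0]<.71)&(P[...,1]<.27)&(P[...,1]>.07)
m=reg&(abs(z-.0235)<.005);m=cv2.morphologyEx(m.astype('uint8'),cv2.MORPH_OPEN,np.ones((3,3)))>0
print(rect(P[m]))
```

```text
at [0.5629 0.1673 0.0911] psi 80.36 -> delta tool mm [ 2.   5.5 69.7] turn 0.36 tilt [-0.055 -0.012 -0.998] F [-0.7  0.3 -4. ] w 0.059 t 47.55 j6 [0.29 0.55 0.07 1.14 0.   0.46]
(array([557.1, 170.9]), array([110.1, 214.6], dtype=float32), np.float32(170.0))
```

View pics/w31.png

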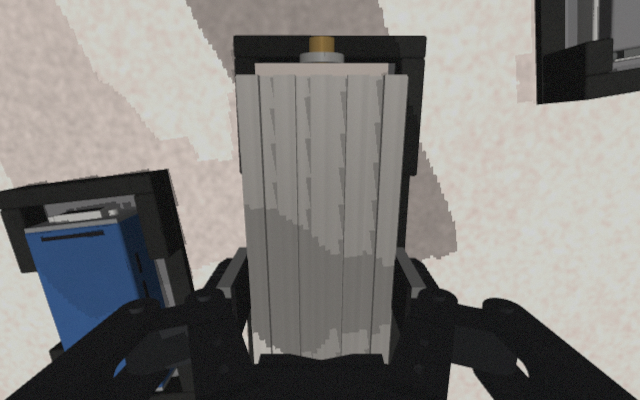

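The resistor hangs over the tray but the tool tilt has drifted by 0.054 rad since the grasp. Earlier brisk descents drove it the other way, so I'm going partly down that way and checking again.

Request:
send_rows([
  [[0, 0, 0.015, 0.3], [0, 0, 0.015, 0], [0, 0, 0.002, 0], [0, 0, 0, 0], [0, 0, 0, 0], [0, 0, 0, 0], [0, 0, 0, 0], [0, 0, 0, 0]],
])

```text
clock: 48.4
eef_pos: [0.5639, 0.1651, 0.0626]
tool_rot: [0.767, 0.642, -0.022, -0.012]
ft_force: [-0.5, -1.3, -3.9]
grip_width: 0.0588
```

Run:
```python
from h import *
go(.5648,.1685,.0212,80)
```

```text
at [0.5639 0.1651 0.0626] psi 79.87 -> delta tool mm [ 4.2  2.2 41.2] turn -0.13 tilt [-0.048 -0.01  -0.999] F [-0.5 -1.3 -3.9] w 0.0588 t 48.4 j6 [0.28 0.58 0.03 1.07 0.   0.46]
```

Request:
send_rows([
  [[0.002, -0.01, 0, 0], [0.002, -0.012, 0, 0], [0, -0.012, 0, 0], [0, -0.012, 0, 0], [0, 0, 0, 0], [0, 0, 0, 0], [0, 0, 0, 0], [0, 0, 0, 0]],
])

```text
clock: 49.2
eef_pos: [0.5144, 0.1795, 0.0658]
tool_rot: [0.766, 0.642, -0.021, -0.012]
ft_force: [0.4, -0.1, -5.2]
grip_width: 0.0584
```

Run:
```python
from h import *
go(.5648,.1685,.0212,80)
```

```text
at [0.5144 0.1795 0.0658] psi 79.99 -> delta tool mm [-1.3 53.5 42.3] turn -0.01 tilt [-0.048 -0.009 -0.999] F [ 0.4 -0.1 -5.2] w 0.0584 t 49.2 j6 [ 0.33  0.5  -0.1   1.02  0.01  0.51]
```

Request:
send_rows([
  [[0, 0.01, 0, 0], [0, 0.012, 0, 0], [0, 0.012, 0, 0], [0, 0.008, 0, 0], [0, 0, 0, 0], [0, 0, 0, 0], [0, 0, 0, 0], [0, 0, 0, 0]],
])

```text
clock: 50.0
eef_pos: [0.5609, 0.1706, 0.0628]
tool_rot: [0.767, 0.642, -0.021, -0.011]
ft_force: [-0.3, -0.3, -4.5]
grip_width: 0.0588
```

Run:
```python
from h import *
go(.5648,.1685,.0212,80)
```

```text
at [0.5609 0.1706 0.0628] psi 79.87 -> delta tool mm [-0.7  6.  41.4] turn -0.13 tilt [-0.047 -0.009 -0.999] F [-0.3 -0.3 -4.5] w 0.0588 t 50.0 j6 [0.29 0.57 0.02 1.07 0.   0.47]
```

Request:
send_rows([
  [[0, 0.002, -0.012, 0], [0, 0.002, -0.012, 0], [0, 0.001, -0.012, 0], [0, 0, -0.012, 0], [0, 0, -0.012, 0], [0, 0, -0.01, 0], [0, 0, 0, 0], [0, 0, 0, 0]],
])

```text
clock: 50.8
eef_pos: [0.5686, 0.1712, 0.1404]
tool_rot: [0.766, 0.642, -0.02, -0.011]
ft_force: [0.2, -0.3, -4.6]
grip_width: 0.059
```

Request:
send_rows([
  [[0, 0, 0.015, 0], [0, 0, 0.02, 0], [0, 0, 0.02, 0], [0, 0, 0.01, 0], [0, 0, 0, 0], [0, 0, 0, 0], [0, 0, 0, 0], [0, 0, 0, 0]],
])

```text
clock: 51.6
eef_pos: [0.5653, 0.1706, 0.0733]
tool_rot: [0.766, 0.642, -0.02, -0.011]
ft_force: [1.0, -0.2, -4.0]
grip_width: 0.059
```

Run:
```python
from h import *
go(.5648,.1685,.0212,80)
```

```text
at [0.5653 0.1706 0.0733] psi 79.98 -> delta tool mm [-1.3  2.1 52.1] turn -0.02 tilt [-0.046 -0.009 -0.999] F [ 1.  -0.2 -4. ] w 0.059 t 51.6 j6 [0.29 0.57 0.04 1.09 0.   0.47]
```

The tilt stays at 0.045 rad, which lowers the far end by about 4 mm. That is within limits and it can pivot in the pads on touchdown. Going down gently.

Request:
send_rows([
  [[-0.001, 0.001, 0.005, 0], [0, 0.001, 0.007, 0], [0, 0, 0.007, 0], [0, 0, 0.004, 0], [0, 0, 0.001, 0], [0, 0, 0, 0], [0, 0, 0, 0], [0, 0, 0, 0]],
])

```text
clock: 52.4
eef_pos: [0.5672, 0.1692, 0.0486]
tool_rot: [0.766, 0.642, -0.019, -0.011]
ft_force: [0.2, -1.0, -3.7]
grip_width: 0.0589
```

Run:
```python
from h import *
go(.5648,.1685,.0212,80);shot('wrist','w32');c=shot('top','t32')
a=c['image'][120:250,190:320,::-1]; cv2.imwrite('pics/t32c.png',np.hstack([cv2.resize(a,(400,400)),cv2.copyMakeBorder(cv2.resize(cv2.imread('pics/w32.png'),(400,250)),0,150,0,0,0)]))
```

```text
at [0.5672 0.1692 0.0486] psi 79.97 -> delta tool mm [-0.7 -1.1 27.4] turn -0.03 tilt [-0.043 -0.008 -0.999] F [ 0.2 -1.  -3.7] w 0.0589 t 52.4 j6 [0.29 0.6  0.02 1.04 0.   0.46]
```

View pics/t32c.png

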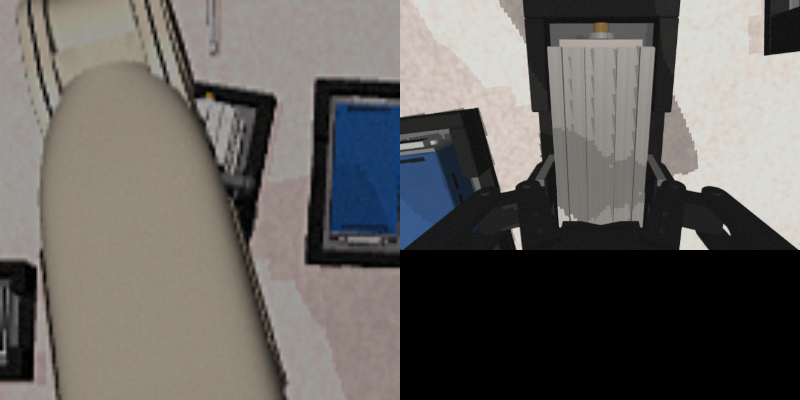

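In line and centred in the wrist view. In the top view the arm hides most of it. Continuing down with a 1 mm correction.

Request:
send_rows([
  [[-0.0005, -0.001, 0.005, 0], [0, -0.001, 0.006, 0], [0, 0, 0.005, 0], [0, 0, 0.002, 0], [0, 0, 0, 0], [0, 0, 0, 0], [0, 0, 0, 0], [0, 0, 0, 0]],
])

```text
clock: 53.3
eef_pos: [0.5643, 0.1689, 0.0292]
tool_rot: [0.766, 0.642, -0.019, -0.011]
ft_force: [-0.3, -0.5, -4.4]
grip_width: 0.0589
```

Run:
```python
from h import *
go(.5648,.1685,.0212,80)
```

```text
at [0.5643 0.1689 0.0292] psi 79.97 -> delta tool mm [-0.2  0.9  8. ] turn -0.03 tilt [-0.043 -0.008 -0.999] F [-0.3 -0.5 -4.4] w 0.0589 t 53.3 j6 [ 0.29  0.61 -0.01  0.99  0.    0.46]
```

Request:
send_rows([
  [[0, 0, 0.002, 0], [0, 0, 0.002, 0], [0, 0, 0.001, 0], [0, 0, 0, 0], [0, 0, 0, 0], [0, 0, 0, 0], [0, 0, 0, 0], [0, 0, 0, 0]],
])

```text
clock: 54.1
eef_pos: [0.5646, 0.1691, 0.0245]
tool_rot: [0.766, 0.642, -0.018, -0.01]
ft_force: [-0.5, 0.4, -4.0]
grip_width: 0.059
```

Request:
send_rows([
  [[0, 0, 0.001, 0], [0, 0, 0.001, 0], [0, 0, 0.001, 0], [0, 0, 0, 0], [0, 0, 0, 0], [0, 0, 0, 0], [0, 0, 0, 0], [0, 0, 0, 0]],
])

```text
clock: 54.9
eef_pos: [0.5646, 0.1691, 0.0237]
tool_rot: [0.766, 0.642, -0.018, -0.01]
ft_force: [-2.8, 0.1, 1.4]
grip_width: 0.0586
```

Run:
```python
from h import *
go(.5648,.1685,.0212,80)
```

```text
at [0.5646 0.1691 0.0237] psi 79.97 -> delta tool mm [-0.5  0.4  2.5] turn -0.03 tilt [-0.04  -0.007 -0.999] F [-2.8  0.1  1.4] w 0.0586 t 54.9 j6 [ 0.29  0.62 -0.02  0.98  0.    0.46]
```

Outer end touching (about 5 N). Easing down 2.5 mm so that it pivots level.

Request:
send_rows([
  [[0, 0, 0.002, 0], [0, 0, 0.002, 0], [0, 0, 0.002, 0], [0, 0, 0.002, 0], [0, 0, 0, 0], [0, 0, 0, 0], [0, 0, 0, 0], [0, 0, 0, 0]],
])

```text
clock: 55.7
eef_pos: [0.5643, 0.1693, 0.0214]
tool_rot: [0.766, 0.642, -0.016, -0.01]
ft_force: [-2.4, -0.7, 2.8]
grip_width: 0.0589
```

Run:
```python
from h import *
go(.5648,.1685,.0212,80)
```

```text
at [0.5643 0.1693 0.0214] psi 79.96 -> delta tool mm [-0.7  0.6  0.2] turn -0.04 tilt [-0.037 -0.006 -0.999] F [-2.4 -0.7  2.8] w 0.0589 t 55.7 j6 [ 0.29  0.62 -0.02  0.97  0.01  0.46]
```

TCP is at 21.4 mm, matching the flat-on-floor height (21.2). Releasing.

Request:
send_rows([
  [[0, 0, 0, 0], [0, 0, 0, 0], [0, 0, 0, 0], [0, 0, 0, 0], [0, 0, 0, 0], [0, 0, -0.005, 0], [0, 0, -0.015, 0], [0, 0, -0.03, 0]],
], hand=-1)

```text
clock: 56.5
eef_pos: [0.5643, 0.169, 0.0681]
tool_rot: [0.766, 0.642, -0.019, -0.011]
ft_force: [1.0, 0.4, 0.4]
grip_width: 0.0853
```

Request:
send_rows([
  [[0, 0, -0.04, 0], [0, 0, -0.04, 0], [0, 0, -0.04, 0], [0, -0.02, -0.03, 0], [0, -0.02, 0, 0], [0, -0.02, 0, 0], [0, 0, 0, 0], [0, 0, 0, 0]],
])

```text
clock: 57.3
eef_pos: [0.5134, 0.1815, 0.2356]
tool_rot: [0.766, 0.642, -0.012, -0.008]
ft_force: [-0.0, 0.0, -0.6]
grip_width: 0.0854
```

Run:
```python
from h import *
go(.5648,.1685,.0212,80);c=shot('wrist','w33')
P=cloud(c);z=P[...,2];reg=(P[...,0]>.40)&(P[...,0]<.71)&(P[...,1]<.27)&(P[...,1]>.07)
for a,b in [(.019,.028),(.034,.045)]:
    m=reg&(z>a)&(z<b);m=cv2.morphologyEx(m.astype('uint8'),cv2.MORPH_OPEN,np.ones((3,3)))>0
    print(rect(P[m]),np.median(z[m]))
p=P[m];A=np.c_[p[:,:2]-p[:,:2].mean(0),np.ones(len(p))];print('slope',np.linalg.lstsq(A,p[:,2],rcond=None)[0])
```

```text
at [0.5134 0.1815 0.2356] psi 79.92 -> delta tool mm [ -2.   59.1 212.8] turn -0.08 tilt [-0.03  -0.003 -1.   ] F [-0.   0.  -0.6] w 0.0854 t 57.3 j6 [0.34 0.36 0.15 1.39 0.01 0.51]
(array([564.5, 169.3]), array([110.3, 229. ], dtype=float32), np.float32(170.0)) 0.023221846890252473
(array([564.9, 169. ]), array([ 55.1, 170. ], dtype=float32), np.float32(170.0)) 0.03870676320267069
slope [0.00149962 0.00041601 0.03800415]
```

View pics/w33.png

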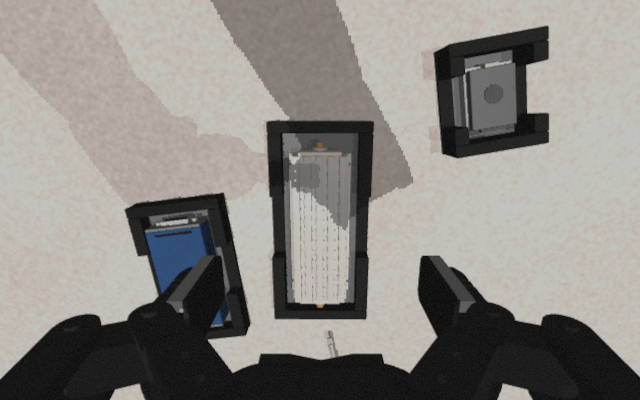

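The resistor is flat (slope 0.0015) and within 0.5 mm of its tray's centre. A last check of all four from the fixed views before handing in.

Run:
```python
from h import *
rg={'breakout':((.40,.60),(-.43,-.27),(.030,.036)),'interface':((.49,.70),(-.06,.08),(.030,.037)),'case':((.39,.54),(.29,.43),(.024,.033))}
c=shot('top','tend'); s=shot('scene','send'); w=dict(np.load('pics/w33.npz'))
for n,c in [('top',c),('scene',s),('wrist',w)]:
  P=cloud(c)
  for k,(xr,yr,zr) in rg.items():
    m=(P[...,0]>xr[0])&(P[...,0]<xr[1])&(P[...,1]>yr[0])&(P[...,1]<yr[1])&(P[...,2]>zr[0])&(P[...,2]<zr[1])
    m=cv2.morphologyEx(m.astype('uint8'),cv2.MORPH_OPEN,np.ones((3,3)))>0
    if m.sum()>30: print(n,k,*rect(P[m]),np.median(P[m][:,2]).round(4))
```

```text
top breakout [ 474.4 -349. ] [27.5 69.3] 10.4 0.0338
top interface [596.6  10.9] [ 61.1 126.5] 176.0 0.0336
top case [459.7 375.5] [15.9 56.4] 1.9 0.0291
scene breakout [ 491.8 -351.3] [ 54.2 104.8] 11.0 0.033
scene interface [597.9   8. ] [ 62.6 127.5] 177.4 0.033
scene case [460.8 359.2] [45.7 62.3] 177.4 0.0284
wrist interface [595.3  10.1] [ 62.5 127.4] 177.1 0.0333
wrist case [457.3 355.4] [ 79.  103.4] 179.8 0.0286
```

View pics/send.png

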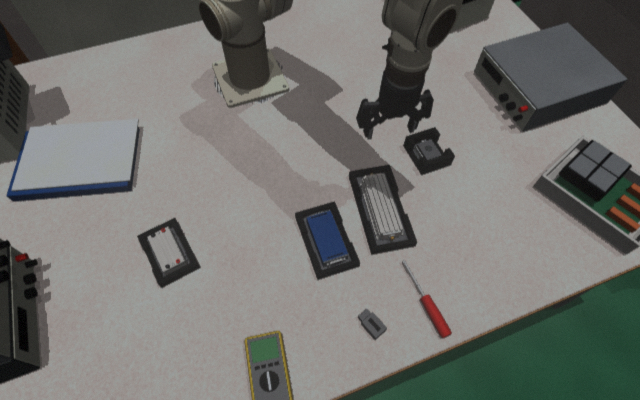

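The scene view shows all four devices in their trays: (168,250), (327,240), (383,208) and (429,150). The gripper is open and clear of them.

```bash
python3 -c "
from h import *
print(bot.get_obs()['clock'],order.job_done())"
```

```text
the job is handed in; nothing more can be done
57.45 None
```

All four devices are in their trays in the order asked. I shut the adapter's lid on the stack first, lowered each device until the wrist force showed it touching the floor, and handed the job in at 57.45 s. The hand-in reported no verdict.

- **Position and height:** the breakout, interface and resistor lie within about 1.5 mm of their tray centres, and the adapter within about 3 mm. All are in line with their trays. The tops read about 1 mm below nominal, as the depth readings did throughout, so each sits on its tray floor. The lid top read 28.7 mm against 29.5 mm expected for shut.
- **Disagreements between views:** the fixed cameras differ from the wrist camera by 2 to 4 mm. In the last check, the top view of the breakout and adapter and the wrist view of the adapter gave the wrong outlines (partial views or tray included). I relied on earlier close views for those two; the final scene view agreed with them.
- **Tool tilt:** the tool drifted up to 0.06 rad from vertical during the moves. The resistor came down about 0.04 rad off level, so its outer end touched first before it settled flat (slope about 0.002 afterwards).
- **Adapter flatness:** my slope fit for the adapter failed because the gripper was in view. I judged it flat from its height and the picture.

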